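Clear a dental bench: wheels to the drawer, models to the pan, bottles to the tray

TASK

Clear the middle of the bench, to the right of the small drawer unit (what lies to its left stays): pull the drawer of that unit all the way out to its stop, lay every polishing wheel in it, and only when all of them are inside push it fully shut again. Set every plaster jaw model right way up and flat on the floor of the blue work pan, not one on another, and stand every dropper bottle upright on the flat steel tray, in whatever order suits. Never tip a bottle over, and leave the casting ring, the articulator and the tape roll where they are.

Things in the scene. Friction and masses are not known exactly. Their poses are not given: they have to be found in the camera images.
- unit: desktop drawer unit, grey case with a white drawer front, 210 mm deep (its x) x 240 mm wide (its y) x 75 mm high, fixed to the worktop; origin under its centre; its front looks along its own -x, roughly towards the robot
- unit_drawer0 (a joint): the unit's single drawer: 0 m = shut (front panel home against the case), 0.142 m = pulled out to its stop; it slides along the unit's own -x with about 1 N of friction and stays where it is left. It may start up to 0.03 m open
- unit_drawer0_handle (a point): middle of the drawer's steel bar handle: a horizontal round bar 11 mm thick and 120 mm long along the unit's y, its axis 35 mm in front of the drawer front, 42 mm above the worktop and 33 mm below the unit's top; two posts join it to the front 51 mm either side of its middle. It moves with the drawer; axes as the unit's
- drawer_floor (a point): centre of the drawer's inner floor, 23 mm above the worktop; axes as the unit's. Inside the drawer measures 165 mm (x) x 198 mm (y), its walls stand 31 mm above this floor. With the drawer at its stop, the part from x = -0.082 to x = +0.053 m from this point is out in the open, the rest is under the unit's top
- pan: blue open plastic work pan, outside 140 mm (its x) x 180 mm (its y) x 35 mm high, walls and floor 5 mm thick, fixed to the worktop; origin under its centre. It and the steel tray change places from start to start
- pan_in (a point): centre of the pan's inner floor, 5 mm above the worktop; axes as the pan's
- bottle_tray: flat stainless steel tray, outside 120 mm (its x) x 170 mm (its y), rim 12 mm high and 4 mm thick, fixed to the worktop; origin under its centre
- bottle_tray_in (a point): centre of the steel tray's floor, 4 mm above the worktop; axes as the tray's
- brush_wheel: black bristle polishing wheel lying flat: 57 mm across, rim 10 mm thick; origin at the centre of its underside, z up. May be absent
- felt_wheel: cream felt polishing wheel lying flat: 51 mm across, rim 12 mm thick; origin at the centre of its underside, z up. May be absent
- grind_disc: red-brown polishing wheel lying flat: 39 mm across, rim 8 mm thick; origin at the centre of its underside, z up. May be absent
- white_model: white plaster model of a jaw with teeth: 53 mm (its x) x 71 mm (its y) x 27 mm high, of which the solid base to grip is the lowest 14 mm; grip it across its x (53 mm); origin at the centre of its underside, z up. May be absent
- yellow_model: yellow plaster model of a jaw with teeth, same sizes and origin as the white one. May be absent
- bottle_a: small brown dropper bottle with a black rubber bulb, standing: round body 33 mm across up to 62 mm high, 102 mm high in all, 70 g; origin at the centre of its underside, z up
- bottle_b: second small brown dropper bottle, same shape, sizes and origin
- casting_ring: grey filled casting ring standing on end, 67 mm across, 62 mm high; bystander; origin at the centre of its underside
- articulator: dark metal jaw articulator, 101 x 92 x 92 mm high; bystander; origin under its centre
- masking_tape: roll of masking tape lying flat, 104 mm across, 25 mm high; bystander; origin under its centre

How it is judged:
By the outcome, as a careful person would: the job done as asked, in the order asked, and still so for the second after the job is handed in, with the robot touching nothing.
Of brush_wheel, felt_wheel, grind_disc only 2 to 3 are there at a start; the rules pass over those that are not, and their reading is None.
Of white_model, yellow_model only 1 to 2 are there at a start; the rules pass over those that are not, and their reading is None.
At some moment in a run one of brush_wheel, felt_wheel, grind_disc, white_model, yellow_model may be knocked a few centimetres aside while the robot is not near it.
It also fails if it takes over 208 s, if anything falls off the work surface, if the arm or the gripper's body presses on something with over 40 N, if the wrist force passes 120 N, or if a joint passes its speed limit or range.

ROBOT

A 6-joint arm with a two-finger parallel gripper is mounted at the origin on a cart in front of the work surface, level with it; the furniture and walls round the work are solid. World frame = base frame: x ahead of the robot, y to its left, z up, the work surface at z = 0. Lengths are in m, angles in rad, forces in N, time in s.
With the tool pointing down it reaches from about 0.275 to 0.75 m from the base axis. Payload 10.2 kg.
Tool frame: the origin (TCP) lies midway between the tips of the shut fingers; the grasp point (between the pads) lies 19 mm behind it; z points along the fingers, y is the line along which they close (so a half turn about z gives the same grasp; the last joint's range is limited). The gripper opens to 85 mm and grips with 20 to 120 N. Pads are 22 mm wide; open, the fingers measure 114 mm over their backs; the gripper's body (76 mm by 85 mm) begins 54 mm behind the grasp point. The pads swing forward as they close: fully open they stand 13 mm farther back than shut.
Start: joints at [-1.357, 0.313, 1.498, -0, 1.331, -0.223], TCP at [0.222, -0.476, 0.231] pointing down, gripper open.
Joint ranges: [-2.94, 2.94], [-0.97, 2.17], [0.19, 2.56], [-1.23, 4.37], [0.02, 3.11], [-2.88, 2.88]. Speed limits (rad/s): [2.39, 2.39, 3.01, 3.14, 3.14, 3.14].

INTERFACE

Orientations are given as [roll, pitch, yaw] about the fixed x, y, z axes, in that order (R = Rz(yaw) Ry(pitch) Rx(roll)).
In Python, from bench import r gives the robot as it stands.
- The arm moves only by the tool arm_command, never from a script. Its argument "targets" is a list of rows, each a list of 5 numbers: the shift along the tool's x, y, z in mm, then the turn about the tool's z in degrees, then the closure in counts, from 0 (fully open) to 255 (shut). A call has 1 to 5 rows; each row is the pose to reach, as a shift and turn from the pose commanded when the call began, along the tool's axes at that moment; what a row does not reach only later rows make up. A row lasts 1/12 s, in which the tool goes at most 41.7 mm and 7.16 degrees, less where a joint would pass 70% of its speed; a pose out of reach is approached as far as the arm can. A call with a gripper value outside its range is refused whole. The fingers move at their own pace and stop on an object; "squeeze" is the grip in N (left out, the last holds). Time passes only in rows, so rows that repeat a pose let the fingers close. It gives the time, the measured TCP pose, the force, the opening and the grip force at its end, in the units of the state.
- r.sense(): the state, without advancing time (a new reading comes with each control period).
- r.get_image(name): name is "scene" or "side" or "wrist"; returns a dict with "img" (420x560x3 uint8, blue, green, red), "vertical_fov" (degrees; the focal length in pixels is half the picture's height over the tangent of half this angle, whatever the lens; pixels are square), "cx", "cy" (the principal point, pixels), "origin" and "orientation" of the camera in the world; the wrist camera has in their place "mount" (4x4, takes a point from camera to tool coordinates, whose origin is the TCP and whose axes are the flange's). Camera axes: x right, y up, looking along -z (the intrinsics and any distortion apply to the point x, -y, -z); pixel columns grow to the right and rows downward; lengths in m; the calibration is good to about 2 mm. A picture is of the moment at which its call begins: read the wrist's pose just before it. There is no depth.
- r.finish_job(): hands the job in; it is judged then, once.
The state is a dict: "t": time; "joints": joint angles; "qvel": joint speeds; "tau": joint torques, N m; "tool_pos": TCP position; "tool_rot": TCP orientation; "force": force on the tool from outside, world axes, zero at the start; "torque": the same for the moment, N m; "finger_gap": finger opening in m; "finger_force": force on a finger pad.
Only numpy, scipy, OpenCV 4.12 (cv2) and the standard library are available. Lean on these libraries where they do the work, as an engineer would, in place of code of your own. Each camera call takes 0.05 s, during which the arm holds its last target. There are 200 camera calls.

## Working session

There is one attempt and no reset: what is moved stays moved. The work goes in short steps, Python scripts to look and compute and a tool call to move; the robot and the scene stay as the last step left them, time stands still between calls to the robot, and variables do not carry over. Pictures are saved under pics/ and viewed, at most 14 in all, crops included, and the job is handed in when it is done.

Besides the shell and the picture viewer there is one more tool, called after ">>>" in YAML: its name, and indented under it one key for each argument. arm_command: Moves the arm, as the interface text tells. Its arguments: {"type":"object","properties":{"targets":{"type":"array"},"squeeze":{"type":"number"}},"required":["targets"]}

```bash
ls; mkdir -p pics; python3 - <<'E'
from bench import r
import cv2
s=r.sense();print(s['t'],s['tool_pos'],s['tool_rot'],s['finger_gap'])
for n in('scene','side'):
    d=r.get_image(n);cv2.imwrite(f'pics/{n}0.png',d['img']);print(n,{k:v for k,v in d.items() if k!='img'})
s=r.get_image('wrist');print({k:v for k,v in s.items() if k!='img'})
E
```

```text
pics
0.0 [ 0.22204024 -0.47546038  0.23075522] [-3.14037744e+00 -2.90180068e-04  4.36830396e-01] 0.08556171600852205
scene {'vertical_fov': 55.662691503392956, 'cx': 283.66006197698266, 'cy': 209.60103806451409, 'origin': array([-0.33674871,  0.58926954,  0.64966429]), 'orientation': array([ 1.05275086,  0.0067998 , -2.14896043])}
side {'vertical_fov': 44.5601874393903, 'cx': 267.71758144100636, 'cy': 212.0574352100072, 'origin': array([ 0.80633501, -0.83641865,  1.05791777]), 'orientation': array([ 0.75396097, -0.01357462,  0.31312238])}
{'vertical_fov': 66.36100713275262, 'cx': 281.76359856586856, 'cy': 211.5813014746714, 'mount': array([[-7.29323961e-04,  9.56732966e-01,  2.90966492e-01,
         7.22717733e-02],
       [ 9.99999514e-01,  5.04567278e-04,  8.47477168e-04,
         7.84580745e-04],
       [ 6.63997174e-04,  2.90966968e-01, -9.56732869e-01,
        -1.42798138e-01],
       [ 0.00000000e+00,  0.00000000e+00,  0.00000000e+00,
         1.00000000e+00]])}
```

View pics/scene0.png

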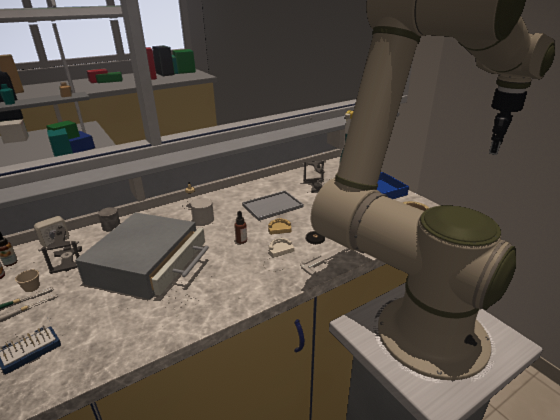

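View pics/side0.png

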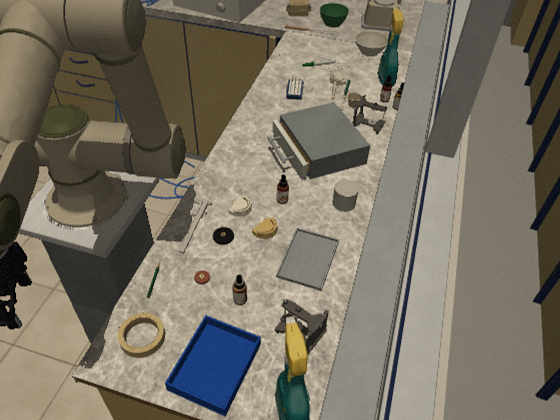

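The side view shows everything: drawer unit (320,140), bottles (283,190) and (239,290), white model (240,205), yellow (265,228), brush wheel (223,236), red disc (202,277), tray (308,258), pan (213,362). The arm hides part of the scene view. Next I'll localise these by colour and rays.

```bash
cat > h.py <<'E'
from bench import r
import numpy as np, cv2
from scipy.spatial.transform import Rotation as R
def cam(n,save=None):
    s=r.sense(); d=r.get_image(n); im=d['img']
    if n=='wrist':
        T=np.eye(4);T[:3,:3]=R.from_euler('xyz',s['tool_rot']).as_matrix();T[:3,3]=s['tool_pos'];M=T@d['mount']
    else:
        M=np.eye(4);M[:3,:3]=R.from_euler('xyz',d['orientation']).as_matrix();M[:3,3]=d['origin']
    f=im.shape[0]/2/np.tan(np.radians(d['vertical_fov']/2))
    if save: cv2.imwrite(f'pics/{save}.png',im)
    return dict(img=im,M=M,f=f,cx=d['cx'],cy=d['cy'])
def ray(c,p):
    p=np.atleast_2d(np.asarray(p,float)); v=np.stack([(p[:,0]-c['cx'])/c['f'],-(p[:,1]-c['cy'])/c['f'],-np.ones(len(p))],1)
    return c['M'][:3,3], v@c['M'][:3,:3].T
def pl(c,p,z):
    o,v=ray(c,p); return (o+v*((z-o[2])/v[:,2])[:,None])
def proj(c,P):
    q=(np.atleast_2d(P)-c['M'][:3,3])@c['M'][:3,:3]; return np.stack([c['cx']-c['f']*q[:,0]/q[:,2],c['cy']+c['f']*q[:,1]/q[:,2]],1)
def tri(c1,p1,c2,p2):
    o1,v1=ray(c1,p1);o2,v2=ray(c2,p2);a=v1[0]/np.linalg.norm(v1);b=v2[0]/np.linalg.norm(v2)
    t=np.linalg.lstsq(np.stack([a,-b],1),o2-o1,rcond=None)[0];A=o1+t[0]*a;B=o2+t[1]*b
    return (A+B)/2,np.linalg.norm(A-B)
def blobs(im,lo,hi,box=None,mn=40):
    m=cv2.inRange(cv2.cvtColor(im,cv2.COLOR_BGR2HSV),np.array(lo),np.array(hi))
    if box is not None: k=np.zeros_like(m);x0,y0,x1,y1=box;k[y0:y1,x0:x1]=1;m*=k
    cs=[c for c in cv2.findContours(m,cv2.RETR_EXTERNAL,cv2.CHAIN_APPROX_NONE)[0] if cv2.contourArea(c)>mn]
    return sorted(cs,key=cv2.contourArea,reverse=True)
def st():
    s=r.sense();print('t',round(s['t'],2),'pos',np.round(s['tool_pos'],4),'rot',np.round(np.degrees(s['tool_rot']),1),'F',np.round(s['force'],1),'gap',round(s['finger_gap'],4))
def go(xy,yaw=None,z=None):
    "tool-axis shift (mm) to world xy(,z) and turn"
    s=r.sense();Rm=R.from_euler('xyz',s['tool_rot']).as_matrix();p=np.array([*xy,s['tool_pos'][2] if z is None else z])
    d=(p-s['tool_pos'])@Rm*1000
    t='' if yaw is None else round((-(np.degrees(yaw)-np.degrees(s['tool_rot'][2]))+90)%180-90,1)
    print('go',np.round(d,1),'turn',t)
E
python3 - <<'E'
from h import *
c=cam('side')
cv2.imwrite('pics/sz.png',cv2.resize(c['img'][90:390,120:380],None,fx=2,fy=2,interpolation=cv2.INTER_CUBIC))
for n,p,z in [('brush',(223,235),.01),('disc',(202,277),.008),('white',(240,206),.014),('yellow',(264,229),.014),('botA',(283,202),.0),('botB',(239,302),0),('ring',(345,185),.062),('tape',(141,333),.025),('artic',(300,330),.0)]:
    print(n,np.round(pl(c,p,z)[0],3))
for n,ps,z in [('pan',[(207,319),(260,348),(224,408),(169,376)],.035),('tray',[(294,231),(338,239),(322,287),(278,275)],.012),('unit',[(281,117),(333,105),(368,150),(306,172)],.075),('handle',[(270,138),(287,169)],.042)]:
    q=pl(c,ps,z);print(n,np.round(q[:,:2],3).tolist(),'mid',np.round(q.mean(0),3))
E
```

```text
brush [ 0.429 -0.015  0.01 ]
disc [ 0.429 -0.159  0.008]
white [0.436 0.098 0.014]
yellow [0.528 0.037 0.014]
botA [0.544 0.165 0.   ]
botB [ 0.54  -0.194  0.   ]
ring [0.705 0.226 0.062]
tape [ 0.365 -0.357  0.025]
artic [ 0.701 -0.221  0.   ]
pan [[0.495, -0.282], [0.634, -0.312], [0.607, -0.461], [0.473, -0.434]] mid [ 0.552 -0.372  0.035]
tray [[0.606, 0.058], [0.726, 0.069], [0.722, -0.096], [0.609, -0.096]] mid [ 0.666 -0.016  0.012]
unit [[0.447, 0.455], [0.589, 0.573], [0.74, 0.383], [0.59, 0.229]] mid [0.591 0.41  0.075]
handle [[0.434, 0.382], [0.526, 0.26]] mid [0.48  0.321 0.042]
```

View pics/sz.png

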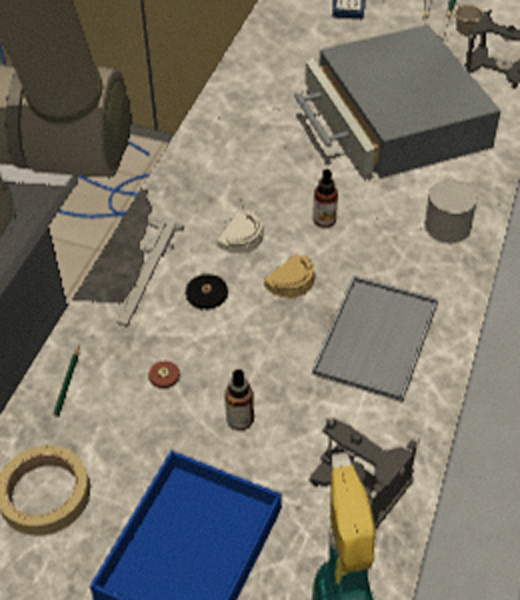

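The zoomed view shows two wheels (brush and red disc), both models, both bottles and the drawer slightly open. There is no felt wheel. I'll go above the handle.

>>> arm_command:
  targets:
    - [143,-153,0,-35,0]
    - [143,-153,0,-35,0]
    - [143,-153,0,-35,0]
    - [143,-153,0,-35,0]
    - [143,-153,0,-35,0]

```text
t: 0.62
tool_pos: [0.2866, -0.2757, 0.2311]
tool_rot: [-3.142, -0.0, 1.053]
force: [0.7, -0.2, 0.5]
finger_gap: 0.0856
finger_force: 0.0
```

>>> arm_command:
  targets:
    - [204,-44,0,-35,100]
    - [204,-44,0,-35,100]
    - [204,-44,0,-35,100]
    - [204,-44,0,-35,100]
    - [204,-44,0,-35,100]

```text
t: 1.03
tool_pos: [0.3503, -0.0773, 0.2315]
tool_rot: [3.141, 0.0, 1.664]
force: [1.1, -1.5, 0.0]
finger_gap: 0.052
finger_force: 0.0
```

>>> arm_command:
  targets:
    - [192,82,0,-32,172]
    - [192,82,0,-32,172]
    - [192,82,0,-32,172]
    - [192,82,0,-32,172]
    - [192,82,0,-32,172]

```text
t: 1.45
tool_pos: [0.4151, 0.1211, 0.2314]
tool_rot: [3.141, 0.0, 2.224]
force: [0.7, -0.9, 0.2]
finger_gap: 0.0281
finger_force: 0.0
```

>>> arm_command:
  targets:
    - [120,171,0,0,172]
    - [120,171,0,0,172]
    - [120,171,0,0,172]
    - [120,171,0,0,172]
    - [120,171,0,0,172]

```text
t: 1.87
tool_pos: [0.4791, 0.3193, 0.231]
tool_rot: [-3.141, -0.0, 2.217]
force: [1.6, -1.2, 0.5]
finger_gap: 0.0282
finger_force: 0.0
```

```bash
python3 - <<'E'
from h import *
st(); c=cam('wrist','w1'); s=cam('side','s1')
E
```

```text
t 1.87 pos [0.4791 0.3193 0.231 ] rot [-180.    -0.   127.1] F [ 1.6 -1.2  0.5] gap 0.0282
```

View pics/w1.png

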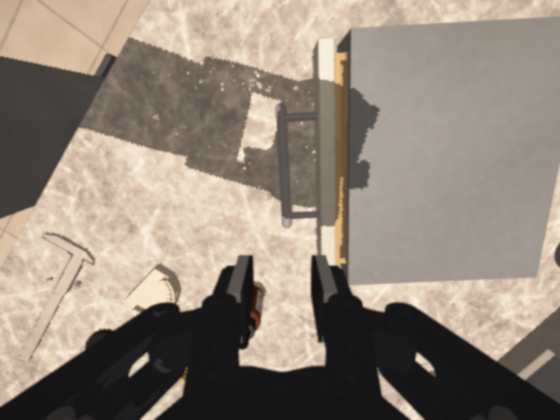

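The wrist view shows the handle bar from (283,105) to (287,225), the drawer front at x≈325 and the unit top to its right. I'll compute the handle position and angle.

```bash
python3 - <<'E'
from h import *
import pickle
c=cam('wrist'); s=cam('side')
g=cv2.cvtColor(c['img'],cv2.COLOR_BGR2GRAY)
h=pl(c,[(283,107),(287,222)],.042);print(np.round(h,4))
m=h.mean(0);v=h[0]-h[1];yy=np.degrees(np.arctan2(v[1],v[0]));print('mid',m,'len',np.linalg.norm(v),'bar dir',yy)
# front edge & unit top edge direction
for a,b,z in [((320,40),(322,260),.07),((351,30),(349,283),.075),((540,277),(349,283),.075)]:
    q=pl(c,[a,b],z);d=q[0]-q[1];print(np.round(q,3).tolist(),np.degrees(np.arctan2(d[1],d[0])))
# two-view height check of bar ends with side view
p=proj(s,h);print('bar ends predicted in side',p)
go(m[:2],np.radians(yy))
b=pl(c,[(258,318)],.0);print(b)
cv2.imwrite('pics/s2.png',cv2.resize(s['img'][100:200,240:380],None,fx=4,fy=4))
E
```

```text
[[0.4296 0.3849 0.042 ]
 [0.505  0.2931 0.042 ]]
mid [0.46725564 0.33896274 0.042     ] len 0.11880116341217875 bar dir 129.38889424221276
[[0.422, 0.446, 0.07], [0.553, 0.289, 0.07]] 129.77503584385883
[[0.438, 0.466, 0.075], [0.59, 0.288, 0.075]] 130.281715484636
[[0.741, 0.412, 0.075], [0.59, 0.288, 0.075]] 39.297152947453796
bar ends predicted in side [[268.97045716 137.15599392]
 [283.48606006 160.45352156]]
go [24.2  3.8 -0. ] turn -2.3
[[0.56592946 0.15044882 0.        ]]
```

View pics/s2.png

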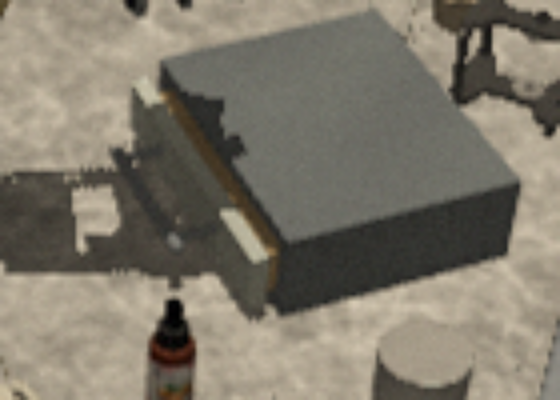

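The bar's predicted ends match the side view, so its height of 42 mm is confirmed. Next I descend, grip and pull.

>>> arm_command:
  targets:
    - [24,4,120,-2.5,172]
    - [24,4,120,-2.5,172]
    - [24,4,120,-2.5,172]
    - [24,4,120,-2.5,172]
    - [24,4,120,-2.5,172]
  squeeze: 40

```text
t: 2.48
tool_pos: [0.4675, 0.3374, 0.1115]
tool_rot: [-3.139, -0.0, 2.26]
force: [0.5, 0.3, 1.6]
finger_gap: 0.0278
finger_force: 0.0
```

>>> arm_command:
  targets:
    - [0,0,30,0,172]
    - [0,0,60,0,172]
    - [0,0,80,0,172]
    - [0,0,89,0,172]
    - [0,0,89,0,172]

```text
t: 2.9
tool_pos: [0.4687, 0.338, 0.0232]
tool_rot: [3.141, 0.0, 2.26]
force: [0.6, -0.0, 0.1]
finger_gap: 0.0279
finger_force: 0.0
```

>>> arm_command:
  targets:
    - [0,0,0,0,255]
    - [0,0,0,0,255]
    - [0,0,0,0,255]
    - [0,0,0,0,255]
    - [0,0,0,0,255]

```text
t: 3.32
tool_pos: [0.4695, 0.3389, 0.0249]
tool_rot: [3.137, 0.002, 2.261]
force: [0.5, -2.3, 7.6]
finger_gap: 0.0095
finger_force: 39.3
```

>>> arm_command:
  targets:
    - [0,-15,0,0,255]
    - [0,-35,0,0,255]
    - [0,-55,0,0,255]
    - [0,-75,0,0,255]
    - [0,-90,0,0,255]

```text
t: 3.73
tool_pos: [0.4001, 0.281, 0.0249]
tool_rot: [3.135, 0.003, 2.261]
force: [4.9, -3.2, 7.2]
finger_gap: 0.0091
finger_force: 40.7
```

>>> arm_command:
  targets:
    - [0,-5,0,0,255]
    - [0,-10,0,0,255]
    - [0,-15,0,0,255]
    - [0,-20,0,0,255]
    - [0,-20,0,0,255]

```text
t: 4.15
tool_pos: [0.3852, 0.2685, 0.0249]
tool_rot: [3.136, 0.003, 2.261]
force: [3.4, -4.6, 9.9]
finger_gap: 0.0094
finger_force: 41.0
```

>>> arm_command:
  targets:
    - [0,-2,0,0,255]
    - [0,-4,0,0,255]
    - [0,-6,0,0,255]
    - [0,-8,0,0,255]
    - [0,-10,0,0,255]

```text
t: 4.57
tool_pos: [0.3782, 0.2626, 0.0249]
tool_rot: [3.135, 0.003, 2.261]
force: [4.7, -3.3, 10.1]
finger_gap: 0.0093
finger_force: 41.0
```

>>> arm_command:
  targets:
    - [0,-2,0,0,255]
    - [0,-4,0,0,255]
    - [0,-6,0,0,255]
    - [0,-8,0,0,255]
    - [0,-8,0,0,255]

```text
t: 4.98
tool_pos: [0.3718, 0.2573, 0.0248]
tool_rot: [3.135, 0.003, 2.261]
force: [3.4, -6.4, 11.9]
finger_gap: 0.0093
finger_force: 41.2
```

>>> arm_command:
  targets:
    - [0,-1,0,0,255]
    - [0,-2,0,0,255]
    - [0,-3,0,0,255]
    - [0,-4,0,0,255]
    - [0,-4,0,0,255]

```text
t: 5.4
tool_pos: [0.369, 0.2549, 0.0249]
tool_rot: [3.135, 0.004, 2.261]
force: [4.5, -4.8, 11.6]
finger_gap: 0.0093
finger_force: 41.1
```

>>> arm_command:
  targets:
    - [0,-1,0,0,255]
    - [0,-2,0,0,255]
    - [0,-3,0,0,255]
    - [0,-4,0,0,255]
    - [0,-5,0,0,255]

```text
t: 5.82
tool_pos: [0.3678, 0.2537, 0.025]
tool_rot: [3.126, 0.004, 2.26]
force: [17.3, 16.5, -8.8]
finger_gap: 0.0095
finger_force: 39.7
```

>>> arm_command:
  targets:
    - [0,-1,0,0,255]
    - [0,-2,0,0,255]
    - [0,-3,0,0,255]
    - [0,-4,0,0,255]
    - [0,-4,0,0,255]

```text
t: 6.23
tool_pos: [0.3678, 0.2536, 0.0252]
tool_rot: [3.116, 0.005, 2.258]
force: [30.3, 33.4, -25.9]
finger_gap: 0.0094
finger_force: 39.0
```

The drawer is at its stop (force rise). I'll release and go above the brush wheel.

>>> arm_command:
  targets:
    - [0,6,0,0,255]
    - [0,6,0,0,172]
    - [0,6,0,0,172]
    - [0,6,0,0,172]
    - [0,6,0,0,172]

```text
t: 6.65
tool_pos: [0.3634, 0.2525, 0.0225]
tool_rot: [-3.141, -0.0, 2.261]
force: [-0.8, 0.1, 0.2]
finger_gap: 0.0277
finger_force: 0.0
```

>>> arm_command:
  targets:
    - [0,0,-25,0,172]
    - [0,0,-66,0,172]
    - [0,0,-107,0,172]
    - [0,0,-148,0,120]
    - [0,0,-175,0,20]

```text
t: 7.07
tool_pos: [0.3639, 0.2527, 0.2011]
tool_rot: [3.138, 0.001, 2.261]
force: [0.4, -0.1, -0.3]
finger_gap: 0.0513
finger_force: 0.0
```

>>> arm_command:
  targets:
    - [-177,-88,0,0,20]
    - [-177,-88,0,0,20]
    - [-177,-88,0,0,20]
    - [-177,-88,0,0,20]
    - [-177,-88,0,0,20]

```text
t: 7.48
tool_pos: [0.4083, 0.0575, 0.1974]
tool_rot: [-3.141, 0.0, 2.26]
force: [0.7, -0.3, -0.2]
finger_gap: 0.079
finger_force: 0.0
```

>>> arm_command:
  targets:
    - [-70,-36,0,0,20]
    - [-70,-36,0,0,20]
    - [-70,-36,0,0,20]

```text
t: 7.73
tool_pos: [0.426, -0.0218, 0.1973]
tool_rot: [-3.141, 0.001, 2.255]
force: [-0.7, 1.0, -0.3]
finger_gap: 0.0788
finger_force: 0.0
```

```bash
python3 - <<'E'
from h import *
st(); c=cam('wrist','w3'); s=cam('side','s3')
cv2.imwrite('pics/v3.png',np.hstack([cv2.resize(c['img'],(400,300)),cv2.resize(s['img'][90:390,100:400],(300,300))]))
E
```

```text
t 7.73 pos [ 0.426  -0.0218  0.1973] rot [-1.800e+02  1.000e-01  1.292e+02] F [-0.7  1.  -0.3] gap 0.0788
```

View pics/v3.png

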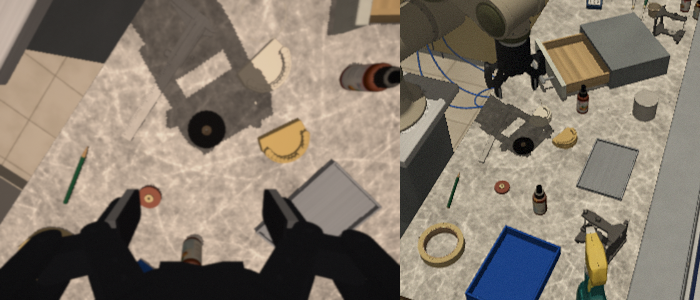

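The composite shows the drawer fully open. In wrist pixels the brush wheel is at about (290,182), the red disc (210,274), white model (371,91) and yellow (399,196). I'll measure those now.

```bash
cat >> h.py <<'E'
RNG=dict(brush=((0,0,0),(179,255,45)),disc=((0,90,60),(12,255,255)),yellow=((14,110,90),(28,255,255)))
def find(c,name,box,mn=60):
    b=blobs(c['img'],*RNG[name],box=box,mn=mn)
    if not b: print(name,'none');return None
    (x,y),wh,a=cv2.minAreaRect(b[0]);M=cv2.moments(b[0]);u,v=M['m10']/M['m00'],M['m01']/M['m00']
    print(name,'c',round(u,1),round(v,1),'rect',np.round((x,y),1),np.round(wh,1),round(a,1)); return (x,y)
E
python3 - <<'E'
from h import *
c=cam('wrist'); s=cam('side')
for n,bw,bs,z in [('brush',(240,135,340,230),(200,215,245,255),.010),('disc',(185,250,240,300),(190,265,215,290),.008)]:
    p=find(c,n,bw);q=find(s,n,bs,15)
    if p and q: print(n,np.round(tri(c,p,s,q),4),np.round(pl(c,p,z),4),np.round(pl(s,q,z),4))
p=pl(c,find(c,'brush',(240,135,340,230)),.01)[0]; go(p[:2],z=.002)
p=pl(c,[(371,91),(399,196)],.014);print(p)
E
```

```text
brush c 287.0 184.5 rect [287.3 184.3] [50.2 50.9] 45.0
brush c 222.8 235.4 rect [223.  235.5] [17. 20.] 90.0Traceback (most recent call last):
  File "<stdin>", line 5, in <module>
    return _wrapfunc(a, 'round', decimals=decimals, out=out)
    return _wrapit(obj, method, *args, **kwds)
    conv = _array_converter(obj)
ValueError: setting an array element with a sequence. The requested array has an inhomogeneous shape after 1 dimensions. The detected shape was (2,) + inhomogeneous part.
```

```bash
python3 - <<'E'
from h import *
c=cam('wrist'); s=cam('side')
for n,bw,bs,z in [('brush',(240,135,340,230),(200,215,245,255),.010),('disc',(185,250,240,300),(190,265,215,290),.008)]:
    p=find(c,n,bw);q=find(s,n,bs,15)
    if p and q: X,e=tri(c,p,s,q);print(n,np.round(X,4),round(e,4),np.round(pl(c,p,z),4),np.round(pl(s,q,z),4))
p=pl(c,find(c,'brush',(240,135,340,230)),.01)[0]; go(p[:2],z=.002)
p=pl(c,[(371,91),(399,196)],.014);print(p)
E
```

```text
brush c 286.2 185.7 rect [286.  185.5] [50.2 50.2] 45.0
brush c 222.9 235.3 rect [223.  235.5] [17. 20.] 90.0
brush [ 0.4268 -0.0129  0.0049] 0.0022 [[ 0.425  -0.0126  0.01  ]] [[ 0.4296 -0.0164  0.01  ]]
disc c 207.7 279.2 rect [208.5 279.5] [31. 27.] 90.0
disc c 201.6 276.5 rect [201.5 277. ] [12. 15.] 90.0
disc [ 0.427  -0.1571  0.0046] 0.0012 [[ 0.427  -0.1549  0.008 ]] [[ 0.4277 -0.1595  0.008 ]]
brush c 286.2 185.7 rect [286.  185.5] [50.2 50.2] 45.0
go [  2.3   2.  195.3] turn 
[[0.42822665 0.11008683 0.014     ]
 [0.52266022 0.05454612 0.014     ]]
```

>>> arm_command:
  targets:
    - [2,2,41,0,20]
    - [2,2,82,0,20]
    - [2,2,123,0,20]
    - [2,2,155,0,20]
    - [2,2,170,0,20]
  squeeze: 30

```text
t: 8.45
tool_pos: [0.4234, -0.0124, 0.0241]
tool_rot: [-3.139, -0.004, 2.262]
force: [0.6, 0.3, 0.6]
finger_gap: 0.0786
finger_force: 0.0
```

>>> arm_command:
  targets:
    - [0,0,15,0,20]
    - [0,0,24,0,20]
    - [0,0,28,0,20]
    - [0,0,28,0,60]
    - [0,0,28,0,90]

```text
t: 8.87
tool_pos: [0.4259, -0.0138, -0.0]
tool_rot: [3.141, 0.001, 2.261]
force: [-5.1, 2.4, 21.4]
finger_gap: 0.0568
finger_force: 20.3
```

>>> arm_command:
  targets:
    - [0,0,0,0,160]
    - [0,0,0,0,255]
    - [0,0,0,0,255]
    - [0,0,0,0,255]
    - [0,0,0,0,255]

```text
t: 9.28
tool_pos: [0.4259, -0.0139, 0.0003]
tool_rot: [3.141, 0.001, 2.261]
force: [-1.8, 2.1, 6.8]
finger_gap: 0.0564
finger_force: 31.7
```

>>> arm_command:
  targets:
    - [0,0,-20,0,255]
    - [0,0,-60,0,255]
    - [0,0,-100,0,255]
    - [0,0,-140,0,255]
    - [0,0,-180,0,255]

```text
t: 9.7
tool_pos: [0.4251, -0.0138, 0.182]
tool_rot: [3.141, 0.001, 2.261]
force: [0.9, -0.5, 0.2]
finger_gap: 0.0562
finger_force: 32.2
```

>>> arm_command:
  targets:
    - [147,124,0,0,255]
    - [147,124,0,0,255]
    - [147,124,0,0,255]
    - [147,124,0,0,255]
    - [147,124,0,0,255]

```text
t: 10.12
tool_pos: [0.4271, 0.1815, 0.1801]
tool_rot: [3.14, 0.0, 2.262]
force: [0.7, -0.1, -0.7]
finger_gap: 0.0561
finger_force: 32.3
```

>>> arm_command:
  targets:
    - [147,124,0,0,255]
    - [147,124,0,0,255]
    - [147,124,0,0,255]
    - [147,124,0,0,255]
    - [147,124,0,0,255]

```text
t: 10.53
tool_pos: [0.4289, 0.3741, 0.1799]
tool_rot: [3.14, -0.0, 2.263]
force: [0.9, 0.0, 0.9]
finger_gap: 0.0564
finger_force: 32.3
```

```bash
python3 - <<'E'
from h import *
st(); c=cam('wrist','w4'); s=cam('side','s4')
cv2.imwrite('pics/v4.png',np.hstack([cv2.resize(c['img'],(480,360)),cv2.resize(s['img'][80:230,200:380],(320,266)).__class__(0) if 0 else cv2.copyMakeBorder(cv2.resize(s['img'][90:210,230:370],(320,274)),0,86,0,0,0)]))
E
```

```text
t 10.53 pos [0.4289 0.3741 0.1799] rot [179.9  -0.  129.6] F [0.9 0.  0.9] gap 0.0564
```

View pics/v4.png

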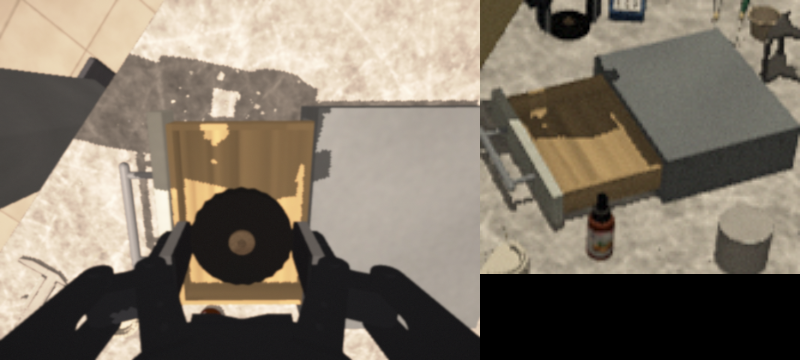

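The wrist view shows the drawer interior: inner rim corners at full-scale (195,143) and (216,352), and the case edge near (367,143) to (352,350). I'll check the placement against those.

```bash
python3 - <<'E'
from h import *
c=cam('wrist'); u=np.radians(39.7);ux=np.array([np.cos(u),np.sin(u)]);uy=np.array([-ux[1],ux[0]])
F=np.array([.474,.3416])
for p,z in [((195,143),.054),((216,352),.054),((367,143),.054),((352,350),.054),((369,125),.075)]:
    q=pl(c,[p],z)[0,:2]-F; print(p,np.round([q@ux,q@uy],4))
s=r.sense();q=s['tool_pos'][:2]-F;print('tcp',q@ux,q@uy)
T=F-.013*ux+.052*uy;go(T,z=.027)
E
```

```text
(195, 143) [-0.0871  0.1049]
(216, 352) [-0.082  -0.1013]
(367, 143) [0.0539 0.1049]
(352, 350) [ 0.0546 -0.0989]
(369, 125) [0.0489 0.1198]
tcp -0.015089640947981684 0.052009151576147744
go [  0.    2.  152.4] turn
```

>>> arm_command:
  targets:
    - [0,2,40,0,255]
    - [0,2,80,0,255]
    - [0,2,115,0,255]
    - [0,2,135,0,255]
    - [0,2,145,0,255]

```text
t: 11.1
tool_pos: [0.4303, 0.3702, 0.0319]
tool_rot: [-3.137, -0.001, 2.259]
force: [-0.6, -0.3, -1.3]
finger_gap: 0.0562
finger_force: 32.3
```

>>> arm_command:
  targets:
    - [0,0,5,0,255]
    - [0,0,8,0,255]
    - [0,0,8,0,255]
    - [0,0,8,0,45]
    - [0,0,8,0,45]

```text
t: 11.52
tool_pos: [0.4319, 0.3722, 0.0276]
tool_rot: [3.139, 0.0, 2.261]
force: [0.5, 0.2, 0.7]
finger_gap: 0.0704
finger_force: 0.0
```

>>> arm_command:
  targets:
    - [0,0,-20,0,45]
    - [0,0,-60,0,75]
    - [0,0,-100,0,75]
    - [0,0,-140,0,75]
    - [0,0,-160,0,75]

```text
t: 11.93
tool_pos: [0.4323, 0.3726, 0.1924]
tool_rot: [3.134, 0.001, 2.261]
force: [0.5, -0.7, -0.0]
finger_gap: 0.0604
finger_force: 0.0
```

>>> arm_command:
  targets:
    - [-135,-114,0,0,75]
    - [-135,-114,0,0,75]
    - [-135,-114,0,0,75]
    - [-135,-114,0,0,75]
    - [-135,-114,0,0,75]

```text
t: 12.35
tool_pos: [0.4291, 0.1913, 0.1872]
tool_rot: [3.141, 0.002, 2.258]
force: [-1.0, 0.1, -0.4]
finger_gap: 0.0604
finger_force: 0.0
```

>>> arm_command:
  targets:
    - [-135,-114,0,0,75]
    - [-135,-114,0,0,75]
    - [-135,-114,0,0,75]
    - [-135,-114,0,0,75]
    - [-135,-114,0,0,75]

```text
t: 12.77
tool_pos: [0.4274, 0.0144, 0.1871]
tool_rot: [3.141, 0.002, 2.257]
force: [-0.0, 0.6, -0.3]
finger_gap: 0.0603
finger_force: 0.0
```

>>> arm_command:
  targets:
    - [-135,-114,0,0,75]
    - [-135,-114,0,0,75]
    - [-135,-114,0,0,75]
    - [-135,-114,0,0,75]
    - [-135,-114,0,0,75]

```text
t: 13.18
tool_pos: [0.4254, -0.1626, 0.187]
tool_rot: [-3.141, 0.003, 2.257]
force: [-0.2, 0.6, -0.9]
finger_gap: 0.0599
finger_force: 0.0
```

```bash
python3 - <<'E'
from h import *
st(); c=cam('wrist','w5'); s=cam('side','s5')
for b in blobs(c['img'],*RNG['disc'],mn=150)[:5]: print(cv2.boundingRect(b))
p0=proj(c,[[.427,-.156,.008]])[0];print(p0)
x,y=p0.astype(int);p=find(c,'disc',(max(x-60,0),max(y-60,0),x+60,y+60))
if p: P=pl(c,p,.008)[0];print(P);go(P[:2],z=.0)
q=find(s,'disc',(180,255,225,300),15)
if p and q: print(tri(c,p,s,q))
E
```

```text
t 13.18 pos [ 0.4254 -0.1626  0.187 ] rot [-180.     0.2  129.3] F [-0.2  0.6 -0.9] gap 0.0599
(269, 167, 36, 36)
[289.18001522 185.09654347]
disc c 286.5 184.9 rect [286.5 184.5] [35. 35.] 90.0
[ 0.42448631 -0.15725411  0.008     ]
go [  2.4   0.7 186.6] turn 
disc none
```

>>> arm_command:
  targets:
    - [3,1,41,0,75]
    - [3,1,82,0,75]
    - [3,1,123,0,75]
    - [3,1,150,0,75]
    - [3,1,168,0,75]

```text
t: 13.7
tool_pos: [0.4233, -0.1526, 0.016]
tool_rot: [-3.141, -0.003, 2.262]
force: [-0.3, -0.5, -0.5]
finger_gap: 0.06
finger_force: 0.0
```

>>> arm_command:
  targets:
    - [0,0,10,0,75]
    - [0,0,15,0,75]
    - [0,0,18,0,75]
    - [0,0,18,0,110]
    - [0,0,18,0,130]

```text
t: 14.12
tool_pos: [0.4247, -0.1553, 0.0012]
tool_rot: [3.141, 0.002, 2.261]
force: [0.2, -0.8, -0.4]
finger_gap: 0.042
finger_force: 0.0
```

>>> arm_command:
  targets:
    - [0,0,0,0,200]
    - [0,0,0,0,255]
    - [0,0,0,0,255]
    - [0,0,0,0,255]
    - [0,0,0,0,255]

```text
t: 14.53
tool_pos: [0.4247, -0.1554, 0.0015]
tool_rot: [3.141, 0.002, 2.261]
force: [-0.7, 2.3, 6.0]
finger_gap: 0.0373
finger_force: 29.3
```

>>> arm_command:
  targets:
    - [0,0,-20,0,255]
    - [0,0,-60,0,255]
    - [0,0,-100,0,255]
    - [0,0,-140,0,255]
    - [0,0,-180,0,255]

```text
t: 14.95
tool_pos: [0.4237, -0.1549, 0.1832]
tool_rot: [3.141, 0.001, 2.261]
force: [0.7, -0.6, 0.2]
finger_gap: 0.037
finger_force: 30.3
```

>>> arm_command:
  targets:
    - [101,114,0,0,255]
    - [101,114,0,0,255]
    - [101,114,0,0,255]
    - [101,114,0,0,255]
    - [101,114,0,0,255]

```text
t: 15.37
tool_pos: [0.4478, -0.0008, 0.1812]
tool_rot: [3.14, 0.001, 2.265]
force: [0.0, -1.0, -1.0]
finger_gap: 0.0375
finger_force: 30.4
```

>>> arm_command:
  targets:
    - [101,114,0,0,255]
    - [101,114,0,0,255]
    - [101,114,0,0,255]
    - [101,114,0,0,255]
    - [101,114,0,0,255]

```text
t: 15.78
tool_pos: [0.4715, 0.1492, 0.1809]
tool_rot: [3.14, 0.0, 2.265]
force: [0.9, -0.1, -0.1]
finger_gap: 0.0373
finger_force: 30.4
```

>>> arm_command:
  targets:
    - [100,114,0,0,255]
    - [100,114,0,0,255]
    - [100,114,0,0,255]
    - [100,114,0,0,255]
    - [100,114,0,0,255]

```text
t: 16.2
tool_pos: [0.4959, 0.2986, 0.1806]
tool_rot: [3.14, -0.0, 2.264]
force: [-1.1, 0.6, -0.7]
finger_gap: 0.0373
finger_force: 30.5
```

```bash
python3 - <<'E'
from h import *
st();go((.4959,.2948),np.radians(129.6),z=.027)
c=cam('wrist','w6'); s=cam('side','s6')
cv2.imwrite('pics/v6.png',np.hstack([cv2.resize(c['img'],(480,360)),cv2.copyMakeBorder(cv2.resize(s['img'][90:390,100:400],(320,320)),0,40,0,0,0)]))
E
```

```text
t 16.2 pos [0.4959 0.2986 0.1806] rot [179.9  -0.  129.7] F [-1.1  0.6 -0.7] gap 0.0373
go [ -3.   -2.7 153.5] turn 0.1
```

View pics/v6.png

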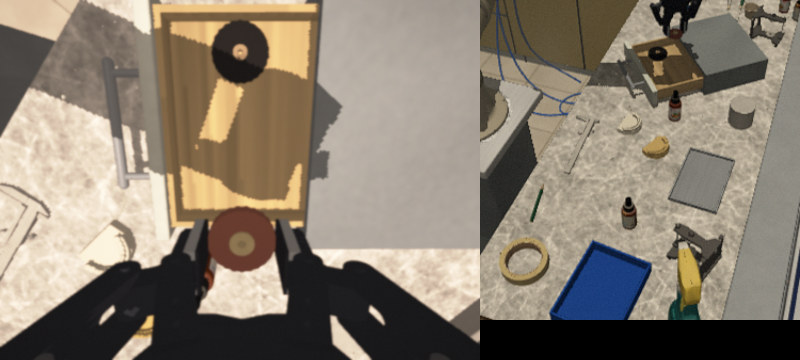

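The brush wheel lies flat in the drawer and the disc is held above the other half. I'll lower the disc.

>>> arm_command:
  targets:
    - [0,-1,40,0,255]
    - [0,-1,80,0,255]
    - [0,-1,115,0,255]
    - [0,-1,135,0,255]
    - [0,-1,145,0,255]

```text
t: 16.72
tool_pos: [0.4939, 0.2926, 0.0329]
tool_rot: [-3.137, -0.001, 2.259]
force: [-0.3, -0.4, -0.8]
finger_gap: 0.0372
finger_force: 30.5
```

>>> arm_command:
  targets:
    - [0,0,5,0,255]
    - [0,0,8,0,255]
    - [0,0,8,0,255]
    - [0,0,8,0,95]
    - [0,0,8,0,95]

```text
t: 17.13
tool_pos: [0.4956, 0.2949, 0.0286]
tool_rot: [3.139, 0.001, 2.261]
force: [1.6, 0.5, -1.2]
finger_gap: 0.0536
finger_force: 0.0
```

>>> arm_command:
  targets:
    - [0,0,-20,0,95]
    - [0,0,-60,0,95]
    - [0,0,-100,0,172]
    - [0,0,-140,0,172]
    - [0,0,-160,0,172]

```text
t: 17.55
tool_pos: [0.4961, 0.2953, 0.1934]
tool_rot: [3.134, 0.003, 2.261]
force: [0.5, -0.3, -0.0]
finger_gap: 0.0275
finger_force: 0.0
```

```bash
python3 - <<'E'
from h import *
st();c=cam('wrist','w7')
for p in [(.4959,.2948,.031),(.431,.371,.033)]: print(proj(c,[p]))
for b in blobs(c['img'],*RNG['disc'],mn=150)[:3]: print(cv2.boundingRect(b),pl(c,cv2.minAreaRect(b)[0],.031))
go((.3678,.2536),np.radians(129.6))
E
```

```text
t 17.55 pos [0.4961 0.2953 0.1934] rot [179.6   0.2 129.5] F [ 0.5 -0.3 -0. ] gap 0.0275
[[282.13118322 193.1260724 ]]
[[280.3652513  82.8587602]]
(261, 176, 39, 39) [[0.49548812 0.29202521 0.031     ]]
go [  49.8 -126.4   -1.7] turn -0.1
```

Both wheels are in the drawer. I'll grip the handle again and push it shut.

>>> arm_command:
  targets:
    - [50,-126,0,0,172]
    - [50,-126,0,0,172]
    - [50,-126,0,0,172]
    - [50,-126,0,0,172]
    - [50,-126,0,0,172]
  squeeze: 40

```text
t: 18.02
tool_pos: [0.3638, 0.2528, 0.188]
tool_rot: [3.141, 0.0, 2.262]
force: [1.0, 0.6, -0.5]
finger_gap: 0.0283
finger_force: 0.0
```

>>> arm_command:
  targets:
    - [0,0,40,0,172]
    - [0,0,80,0,172]
    - [0,0,110,0,172]
    - [0,0,110,0,172]
    - [0,0,110,0,172]

```text
t: 18.43
tool_pos: [0.3666, 0.2533, 0.0774]
tool_rot: [-3.14, -0.0, 2.26]
force: [0.0, 0.2, 0.6]
finger_gap: 0.0277
finger_force: 0.0
```

```bash
python3 - <<'E'
from h import *
st();go((.3678,.2536),np.radians(129.6),z=.0225)
E
```

```text
t 18.43 pos [0.3666 0.2533 0.0774] rot [-179.9   -0.   129.5] F [0.  0.2 0.6] gap 0.0277
go [-0.6  1.2 54.9] turn -0.1
```

>>> arm_command:
  targets:
    - [0,1,20,0,172]
    - [0,1,40,0,172]
    - [0,1,55,0,172]
    - [0,1,55,0,172]
    - [0,1,55,0,255]

```text
t: 18.85
tool_pos: [0.3681, 0.2543, 0.0239]
tool_rot: [3.139, 0.001, 2.261]
force: [-0.4, 0.1, -0.1]
finger_gap: 0.0172
finger_force: 0.0
```

>>> arm_command:
  targets:
    - [0,0,0,0,255]
    - [0,0,0,0,255]
    - [0,0,0,0,255]
    - [0,10,0,0,255]
    - [0,25,0,0,255]

```text
t: 19.27
tool_pos: [0.3867, 0.2698, 0.0242]
tool_rot: [3.14, 0.001, 2.261]
force: [-1.3, -1.2, 7.4]
finger_gap: 0.0094
finger_force: 39.4
```

>>> arm_command:
  targets:
    - [0,15,0,0,255]
    - [0,30,0,0,255]
    - [0,45,0,0,255]
    - [0,60,0,0,255]
    - [0,75,0,0,255]

```text
t: 19.68
tool_pos: [0.4449, 0.3185, 0.0242]
tool_rot: [3.139, 0.0, 2.261]
force: [-2.2, 0.2, 6.7]
finger_gap: 0.0097
finger_force: 39.4
```

>>> arm_command:
  targets:
    - [0,10,0,0,255]
    - [0,18,0,0,255]
    - [0,26,0,0,255]
    - [0,32,0,0,255]
    - [0,36,0,0,255]

```text
t: 20.1
tool_pos: [0.4724, 0.3414, 0.0243]
tool_rot: [3.139, 0.0, 2.261]
force: [-2.9, 1.2, 6.5]
finger_gap: 0.0093
finger_force: 39.6
```

>>> arm_command:
  targets:
    - [0,2,0,0,255]
    - [0,4,0,0,255]
    - [0,5,0,0,255]
    - [0,6,0,0,255]
    - [0,7,0,0,255]

```text
t: 20.52
tool_pos: [0.4763, 0.3448, 0.0242]
tool_rot: [-3.14, -0.0, 2.261]
force: [-11.7, -6.7, 14.0]
finger_gap: 0.0094
finger_force: 40.5
```

>>> arm_command:
  targets:
    - [0,1,0,0,255]
    - [0,2,0,0,255]
    - [0,3,0,0,255]
    - [0,3,0,0,255]

```text
t: 20.85
tool_pos: [0.4763, 0.3448, 0.0241]
tool_rot: [-3.132, -0.001, 2.262]
force: [-19.8, -15.8, 22.4]
finger_gap: 0.0095
finger_force: 41.6
```

The drawer is shut (force rise at 141.7 mm of travel). I'll release it and go to the white model.

>>> arm_command:
  targets:
    - [0,-4,0,0,255]
    - [0,-4,0,0,172]
    - [0,-4,0,0,172]
    - [0,-4,0,0,172]
    - [0,-4,0,0,172]

```text
t: 21.27
tool_pos: [0.4765, 0.3443, 0.0225]
tool_rot: [3.141, 0.0, 2.261]
force: [0.1, -0.3, 0.1]
finger_gap: 0.0278
finger_force: 0.0
```

>>> arm_command:
  targets:
    - [0,0,-20,0,172]
    - [0,0,-60,0,172]
    - [0,0,-100,0,172]
    - [0,0,-140,0,50]
    - [0,0,-180,0,30]

```text
t: 21.68
tool_pos: [0.476, 0.344, 0.2044]
tool_rot: [3.142, 0.0, 2.261]
force: [0.8, 0.0, 0.2]
finger_gap: 0.051
finger_force: 0.0
```

>>> arm_command:
  targets:
    - [-130,-155,0,0,30]
    - [-130,-155,0,0,30]
    - [-130,-155,0,0,30]
    - [-130,-155,0,0,30]
    - [-130,-155,0,0,30]

```text
t: 22.1
tool_pos: [0.4386, 0.1432, 0.2024]
tool_rot: [3.142, 0.0, 2.261]
force: [0.7, -0.0, 0.9]
finger_gap: 0.0757
finger_force: 0.0
```

>>> arm_command:
  targets:
    - [-28,-33,0,0,30]
    - [-28,-33,0,0,30]
    - [-28,-33,0,0,30]

```text
t: 22.35
tool_pos: [0.4319, 0.1011, 0.2027]
tool_rot: [3.141, 0.0, 2.257]
force: [0.1, 0.2, 0.8]
finger_gap: 0.0754
finger_force: 0.0
```

```bash
python3 - <<'E'
from h import *
st(); c=cam('wrist','w8'); s=cam('side','s8')
cv2.imwrite('pics/v8.png',np.hstack([cv2.resize(c['img'],(480,360)),cv2.copyMakeBorder(cv2.resize(s['img'][90:390,100:400],(320,320)),0,40,0,0,0)]))
E
```

```text
t 22.35 pos [0.4319 0.1011 0.2027] rot [180.    0.  129.3] F [0.1 0.2 0.8] gap 0.0754
```

View pics/v8.png

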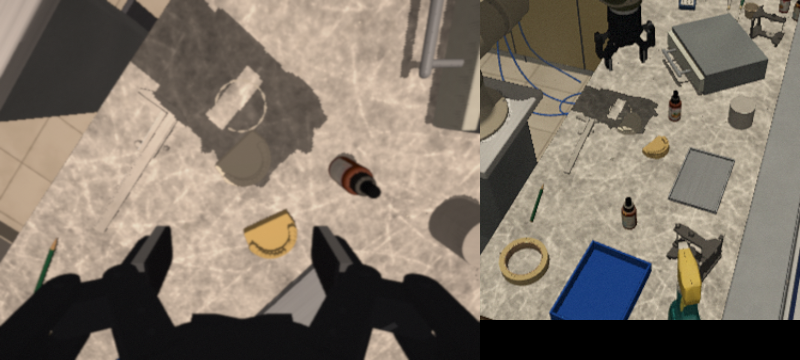

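The white model is in the gripper's shadow near (245,160), with an odd lit ring near (237,98). I'll zoom with contrast.

```bash
python3 - <<'E'
from h import *
c=cam('wrist');im=c['img']
print(proj(c,[[.428,.110,.014],[.5227,.0545,.014]]))
k=im[60:320,200:400];k=np.clip(k.astype(float)**.7*6,0,255).astype('uint8')
cv2.imwrite('pics/v9.png',cv2.resize(k,None,fx=2.3,fy=2.3,interpolation=cv2.INTER_CUBIC))
E
```

```text
[[284.94217842 180.08109716]
 [317.86384072 269.21112669]]
```

View pics/v9.png

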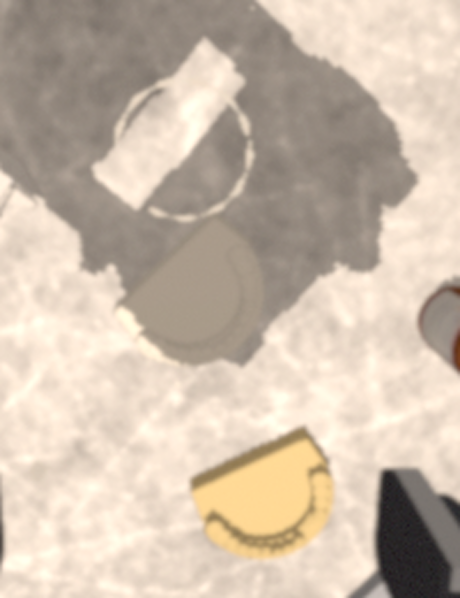

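The ring is only a light pattern. In the crop, white's flat back runs from (125,303) to (218,220) with its arc to the lower right; yellow's back runs (192,480) to (303,428) with its arc at (275,555).

```bash
python3 - <<'E'
from h import *
st();c=cam('wrist');s=cam('side')
f=lambda x,y:(200+x/2.3,60+y/2.3)
def model(b1,b2,apex,z):
    p=pl(c,[f(*b1),f(*b2)],z)[:,:2];a=pl(c,[f(*apex)],.006)[0,:2];m=p.mean(0);d=p[1]-p[0];L=np.linalg.norm(d);n=np.array([-d[1],d[0]])/L
    if n@(a-m)<0:n=-n
    C=m+n*.0265;print('len',round(L,4),'depth',round(n@(a-m),4),'C',np.round(C,4),'xdir deg',round(np.degrees(np.arctan2(n[1],n[0])),1));return C,n
for b1,b2,ap in [((125,303),(218,220),(235,335)),((192,482),(303,430),(270,556))]:
    for z in(0,.014): C,n=model(b1,b2,ap,z); yaw=np.arctan2(n[0],-n[1]); go(C,yaw,.0); print(np.degrees(yaw),proj(s,[[*C,.01]]))
print([ (tuple(np.round(cv2.minAreaRect(b)[0],1)),cv2.contourArea(b)) for b in blobs(s['img'],*RNG['yellow'],box=(240,210,290,250))])
E
```

```text
t 22.5 pos [0.4319 0.1035 0.2023] rot [180.   -0.  129.6] F [1.1 0.2 0.2] gap 0.0752
len 0.0592 depth 0.0457 C [0.4427 0.1022] xdir deg -8.6
go [ -8.1   7.4 202.2] turn 48.3
81.37889632025326 [[242.6263796  206.46035974]]
len 0.0568 depth 0.0473 C [0.4414 0.1043] xdir deg -8.6
go [ -5.6   7.8 202.2] turn 48.3
81.37889632025328 [[242.43962656 205.83382254]]
len 0.0631 depth 0.0542 C [0.534 0.043] xdir deg -23.1
go [-112.    40.   202.2] turn 62.7
66.94261662513578 [[266.83404356 229.09995985]]
len 0.0605 depth 0.0605 C [0.5289 0.0472] xdir deg -23.1
go [-105.4   38.8  202.2] turn 62.7
66.94261662513573 [[265.53643157 227.52972833]]
[((np.float64(266.1), np.float64(229.2)), 281.0)]
```

>>> arm_command:
  targets:
    - [-6,8,20,35,10]
    - [-6,8,40,35,10]
    - [-6,8,60,35,10]
    - [-6,8,80,35,10]
    - [-6,8,100,35,10]
  squeeze: 35

```text
t: 23.02
tool_pos: [0.4417, 0.1041, 0.1013]
tool_rot: [3.142, -0.0, 1.645]
force: [0.8, -0.4, -0.7]
finger_gap: 0.0821
finger_force: 0.0
```

>>> arm_command:
  targets:
    - [0,0,10,13,10]
    - [0,0,25,13,10]
    - [0,0,25,13,10]
    - [0,0,25,13,10]

```text
t: 23.35
tool_pos: [0.4415, 0.1038, 0.0771]
tool_rot: [-3.14, 0.0, 1.427]
force: [0.8, -0.1, 0.4]
finger_gap: 0.082
finger_force: 0.0
```

```bash
python3 - <<'E'
from h import *
st();go((.442,.103),np.radians(81.4),-.001);c=cam('wrist','w10')
print(proj(c,[[.442,.103,.014]]))
k=np.clip(c['img'].astype(float)**.8*3.5,0,255).astype('uint8');cv2.imwrite('pics/v10.png',k)
E
```

```text
t 23.35 pos [0.4415 0.1038 0.0771] rot [-179.9    0.    81.8] F [ 0.8 -0.1  0.4] gap 0.082
go [-0.7  0.7 78.1] turn 0.4
[[284.57171584 226.58607611]]
```

View pics/v10.png

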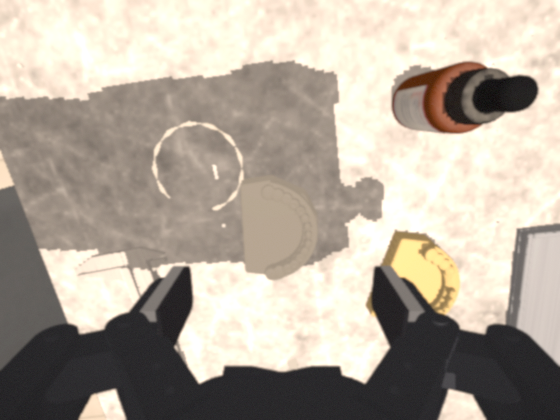

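White spans x 243–317 and y 178–277 in the image, within 3 mm of the prediction. Yellow sits near the right finger, so I'll use a smaller opening.

>>> arm_command:
  targets:
    - [0,-2,25,0,50]
    - [0,-2,50,0,50]
    - [0,-2,66,0,50]
    - [0,-2,74,0,50]
    - [0,-2,78,0,50]

```text
t: 23.82
tool_pos: [0.4399, 0.1036, -0.0009]
tool_rot: [-3.141, 0.0, 1.425]
force: [-0.7, -0.3, 0.5]
finger_gap: 0.0686
finger_force: 0.0
```

>>> arm_command:
  targets:
    - [0,0,0,0,80]
    - [0,0,0,0,110]
    - [0,0,0,0,255]
    - [0,0,0,0,255]
    - [0,0,0,0,255]

```text
t: 24.23
tool_pos: [0.4404, 0.1035, 0.0005]
tool_rot: [3.14, -0.0, 1.423]
force: [-2.3, 0.1, 7.3]
finger_gap: 0.051
finger_force: 37.4
```

White is gripped (gap 51 mm). I'll lift it and measure the pan from the side camera's blue mask.

>>> arm_command:
  targets:
    - [0,0,-20,0,255]
    - [0,0,-60,0,255]
    - [0,0,-100,0,255]
    - [0,0,-140,0,255]
    - [0,0,-180,0,255]

```text
t: 24.65
tool_pos: [0.4393, 0.1034, 0.182]
tool_rot: [3.14, -0.0, 1.423]
force: [1.0, -0.2, -1.2]
finger_gap: 0.0506
finger_force: 37.2
```

```bash
python3 - <<'E'
from h import *
st();s=cam('side')
b=blobs(s['img'],(105,120,40),(125,255,255),mn=500)
h=cv2.convexHull(b[0]);e=cv2.approxPolyDP(h,6,True)[:,0];print(e.tolist())
for z in(.035,0):
    q=pl(s,e,z)[:,:2];R_=cv2.minAreaRect(q.astype('float32')*1000);print(z,R_,np.round(q,3).tolist())
b=blobs(s['img'],(0,0,70),(179,60,150),box=(270,220,350,300),mn=500)
E
```

```text
t 24.65 pos [0.4393 0.1034 0.182 ] rot [179.9  -0.   81.5] F [ 1.  -0.2 -1.2] gap 0.0506
[[205, 316], [259, 337], [225, 415], [165, 383]]
0.035 ((550.4111328125, -374.5712890625), (185.9418487548828, 143.9251251220703), 84.94867706298828) [[0.488, -0.276], [0.623, -0.288], [0.614, -0.474], [0.471, -0.45]]
0 ((541.654541015625, -358.768798828125), (192.3040008544922, 148.84963989257812), 84.94867706298828) [[0.477, -0.257], [0.617, -0.269], [0.607, -0.461], [0.46, -0.437]]
```

>>> arm_command:
  targets:
    - [-165,60,0,0,255]
    - [-165,60,0,0,255]
    - [-165,60,0,0,255]
    - [-165,60,0,0,255]
    - [-165,60,0,0,255]

```text
t: 25.12
tool_pos: [0.4756, -0.0736, 0.1796]
tool_rot: [3.14, 0.002, 1.419]
force: [-0.1, 1.5, -1.6]
finger_gap: 0.0506
finger_force: 37.2
```

>>> arm_command:
  targets:
    - [-165,60,0,0,255]
    - [-165,60,0,0,255]
    - [-165,60,0,0,255]
    - [-165,60,0,0,255]
    - [-165,60,0,0,255]

```text
t: 25.53
tool_pos: [0.51, -0.246, 0.1791]
tool_rot: [3.14, 0.002, 1.419]
force: [-0.2, -1.2, -0.3]
finger_gap: 0.0505
finger_force: 37.2
```

>>> arm_command:
  targets:
    - [-165,60,0,0,255]
    - [-165,60,0,0,255]
    - [-165,60,0,0,255]
    - [-165,60,0,0,255]
    - [-165,60,0,0,255]

```text
t: 25.95
tool_pos: [0.5442, -0.4177, 0.1781]
tool_rot: [3.142, 0.001, 1.419]
force: [-0.7, 0.9, -2.1]
finger_gap: 0.0507
finger_force: 37.2
```

```bash
python3 - <<'E'
from h import *
st();c=cam('wrist','w11');s=cam('side','s11')
cv2.imwrite('pics/v11.png',c['img'])
E
```

```text
t 25.95 pos [ 0.5442 -0.4177  0.1781] rot [1.80e+02 1.00e-01 8.13e+01] F [-0.7  0.9 -2.1] gap 0.0507
```

View pics/v11.png

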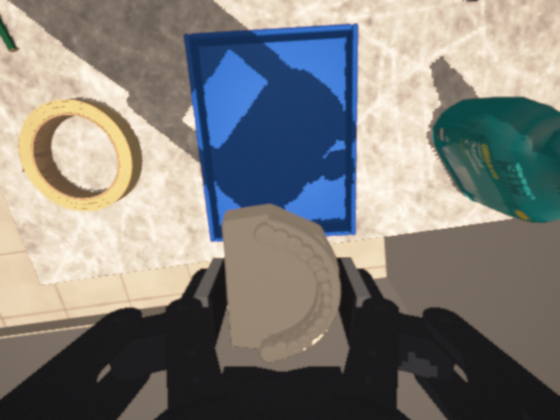

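The wrist view shows the pan's outer rim corners at (185,35), (357,25), (355,241) and (211,241). The white model is held level, and a green spray bottle stands to the right, well clear.

```bash
python3 - <<'E'
from h import *
st();c=cam('wrist');s=cam('side')
e=[(185,35),(357,25),(355,241),(211,241)]
q=pl(c,e,.035)[:,:2];print(np.round(q,4).tolist());R_=cv2.minAreaRect(q.astype('float32')*1000);print(R_)
x=(q[1]-q[0]+q[2]-q[3]);y=(q[0]-q[3]+q[1]-q[2]);print('xdir',np.degrees(np.arctan2(x[1],x[0])),'ydir-90',np.degrees(np.arctan2(y[1],y[0]))-90,np.linalg.norm(x)/2,np.linalg.norm(y)/2)
C=q.mean(0);print('C',C,'side-check',proj(s,[[*p,.035] for p in q]).round(0).tolist())
print('spray',pl(c,[(440,150)],.03))
# floor inner corners of pan at z=.005
print(pl(c,[(203,50),(350,40)],.005))
E
```

```text
t 26.05 pos [ 0.5445 -0.4143  0.1782] rot [-180.    -0.    81.4] F [ 0.6  0.8 -1.3] gap 0.0506
[[0.4867, -0.271], [0.6229, -0.2846], [0.6058, -0.4677], [0.4695, -0.4471]]
((546.2486572265625, -369.3683776855469), (184.21885681152344, 137.62522888183594), 84.44123840332031)
xdir -7.142040984311374 ydir-90 -5.448352954104379 0.13732993240980113 0.18042476981450334
C [ 0.5462452  -0.36760866] side-check [[205.0, 314.0], [259.0, 336.0], [222.0, 411.0], [165.0, 381.0]]
spray [[ 0.68925081 -0.39393326  0.03      ]]
[[ 0.49263804 -0.27763299  0.005     ]
 [ 0.62303214 -0.28934169  0.005     ]]
```

>>> arm_command:
  targets:
    - [2,-1,40,-2.4,255]
    - [2,-1,80,-2.4,255]
    - [2,-1,120,-2.4,255]
    - [2,-1,145,-2.4,255]
    - [2,-1,160,-2.4,255]

```text
t: 26.57
tool_pos: [0.5433, -0.4075, 0.0161]
tool_rot: [-3.138, -0.003, 1.467]
force: [-0.1, 0.4, 0.1]
finger_gap: 0.0504
finger_force: 37.2
```

>>> arm_command:
  targets:
    - [0,0,6,0,255]
    - [0,0,10,0,255]
    - [0,0,11,0,255]
    - [0,0,11,0,255]

```text
t: 26.9
tool_pos: [0.5447, -0.4106, 0.0097]
tool_rot: [3.14, 0.001, 1.465]
force: [-0.1, 0.1, -0.7]
finger_gap: 0.0505
finger_force: 37.2
```

>>> arm_command:
  targets:
    - [0,0,2,0,255]
    - [0,0,3,0,255]
    - [0,0,3,0,58]
    - [0,0,3,0,58]
    - [0,0,3,0,58]

```text
t: 27.32
tool_pos: [0.5442, -0.4108, 0.0057]
tool_rot: [3.141, 0.0, 1.465]
force: [-1.4, 0.4, -0.7]
finger_gap: 0.0662
finger_force: 0.0
```

>>> arm_command:
  targets:
    - [0,0,-20,0,58]
    - [0,0,-60,0,58]
    - [0,0,-100,0,30]
    - [0,0,-140,0,30]
    - [0,0,-180,0,30]

```text
t: 27.73
tool_pos: [0.5439, -0.4104, 0.1877]
tool_rot: [3.141, 0.0, 1.465]
force: [-0.0, -0.6, 0.3]
finger_gap: 0.0752
finger_force: 0.0
```

```bash
python3 - <<'E'
from h import *
st();c=cam('wrist','w12');s=cam('side','s12')
q=cv2.minAreaRect(blobs(s['img'],*RNG['yellow'],box=(230,200,300,260))[0]);print(q)
print(proj(c,[[.5445,-.4106,.02]]))
go((.529,.0455),np.radians(66.9))
E
```

```text
t 27.73 pos [ 0.5439 -0.4104  0.1877] rot [180.    0.   83.9] F [-0.  -0.6  0.3] gap 0.0752
((265.94061279296875, 229.0940704345703), (17.0974178314209, 24.97770881652832), 50.710594177246094)
[[283.69719524 190.70366581]]
go [453.5 -65.2  -4.7] turn 17.0
```

White released in the pan. Now to the yellow model.

>>> arm_command:
  targets:
    - [151,-22,0,0,10]
    - [151,-22,0,0,10]
    - [151,-22,0,0,10]
    - [151,-22,0,0,10]
    - [151,-22,0,0,10]

```text
t: 28.25
tool_pos: [0.5383, -0.2532, 0.1856]
tool_rot: [-3.141, -0.001, 1.469]
force: [-0.4, 0.7, -0.7]
finger_gap: 0.0818
finger_force: 0.0
```

>>> arm_command:
  targets:
    - [151,-22,0,0,10]
    - [151,-22,0,0,10]
    - [151,-22,0,0,10]
    - [151,-22,0,0,10]
    - [151,-22,0,0,10]

```text
t: 28.67
tool_pos: [0.5321, -0.1014, 0.1854]
tool_rot: [-3.141, -0.001, 1.469]
force: [0.2, 0.3, -0.5]
finger_gap: 0.0821
finger_force: 0.0
```

>>> arm_command:
  targets:
    - [151,-22,0,17,10]
    - [151,-22,0,17,10]
    - [151,-22,0,17,10]
    - [151,-22,0,17,10]
    - [151,-22,0,17,10]

```text
t: 29.08
tool_pos: [0.526, 0.0511, 0.1853]
tool_rot: [-3.141, -0.001, 1.172]
force: [0.4, 0.2, 0.7]
finger_gap: 0.0824
finger_force: 0.0
```

```bash
python3 - <<'E'
from h import *
st();c=cam('wrist','w13')
p=proj(c,[[.529,.0455,.01]])[0];print(p)
b=blobs(c['img'],(12,60,60),(30,255,255),box=(200,100,370,280),mn=300)
x,y,w,h=cv2.boundingRect(b[0]);rc=cv2.minAreaRect(b[0]);print((x,y,w,h),rc)
cv2.imwrite('pics/v13.png',np.hstack([c['img'],cv2.imread('pics/w12.png')])[:,:][::1,::1][:, :] if 0 else cv2.resize(np.hstack([c['img'],cv2.imread('pics/w12.png')]),(800,300)))
E
```

```text
t 29.08 pos [0.526  0.0511 0.1853] rot [-1.80e+02 -1.00e-01  6.72e+01] F [0.4 0.2 0.7] gap 0.0824
[287.57276903 192.66342849]
(263, 156, 54, 74) ((289.5, 192.5), (73.0, 53.0), 90.0)
```

View pics/v13.png

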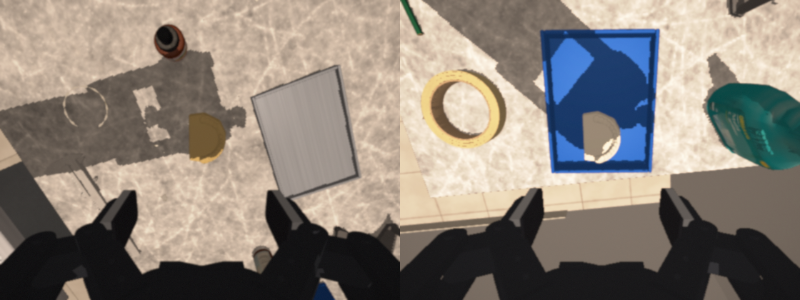

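The white model sits upright in the pan. Yellow is aligned with the tool (rectangle 73x53 px centred (289,192)).

```bash
python3 - <<'E'
from h import *
st();go((.530,.0455),None,-.001)
E
```

```text
t 29.13 pos [0.5264 0.0487 0.1852] rot [180.   -0.   67.1] F [ 0.7 -0.3  0.8] gap 0.0824
go [ -1.6   4.5 186.2] turn
```

>>> arm_command:
  targets:
    - [-1,4,41,0,45]
    - [-1,4,82,0,45]
    - [-1,4,123,0,45]
    - [-1,4,150,0,45]
    - [-1,4,168,0,45]

```text
t: 29.55
tool_pos: [0.5286, 0.0429, 0.014]
tool_rot: [-3.138, 0.001, 1.167]
force: [0.9, -0.2, 0.9]
finger_gap: 0.0704
finger_force: 0.0
```

>>> arm_command:
  targets:
    - [0,0,10,0,45]
    - [0,0,15,0,45]
    - [0,0,18,0,45]
    - [0,0,18,0,80]
    - [0,0,18,0,100]

```text
t: 29.97
tool_pos: [0.5305, 0.044, 0.0003]
tool_rot: [3.14, -0.0, 1.168]
force: [-0.6, -0.5, 1.1]
finger_gap: 0.0523
finger_force: 5.6
```

>>> arm_command:
  targets:
    - [0,0,0,0,200]
    - [0,0,0,0,255]
    - [0,0,0,0,255]
    - [0,0,0,0,255]
    - [0,0,0,0,255]

```text
t: 30.38
tool_pos: [0.5305, 0.0441, 0.0007]
tool_rot: [3.139, -0.0, 1.168]
force: [-2.0, -1.7, 6.8]
finger_gap: 0.0504
finger_force: 36.9
```

>>> arm_command:
  targets:
    - [0,0,-20,0,255]
    - [0,0,-60,0,255]
    - [0,0,-100,0,255]
    - [0,0,-140,0,255]
    - [0,0,-180,0,255]

```text
t: 30.8
tool_pos: [0.5294, 0.0445, 0.1819]
tool_rot: [3.141, -0.0, 1.168]
force: [1.2, 0.4, -0.3]
finger_gap: 0.0507
finger_force: 37.1
```

>>> arm_command:
  targets:
    - [-167,83,0,0,255]
    - [-167,83,0,0,255]
    - [-167,83,0,0,255]
    - [-167,83,0,0,255]
    - [-167,83,0,0,255]

```text
t: 31.22
tool_pos: [0.5405, -0.146, 0.1799]
tool_rot: [3.14, 0.001, 1.165]
force: [0.1, 0.9, -1.5]
finger_gap: 0.0508
finger_force: 37.1
```

>>> arm_command:
  targets:
    - [-167,83,0,-17,255]
    - [-167,83,0,-17,255]
    - [-167,83,0,-17,255]
    - [-167,83,0,-17,255]
    - [-167,83,0,-17,255]

```text
t: 31.63
tool_pos: [0.5508, -0.3323, 0.1795]
tool_rot: [3.141, 0.001, 1.462]
force: [0.4, -0.9, -1.4]
finger_gap: 0.0505
finger_force: 37.1
```

>>> arm_command:
  targets:
    - [0,0,40,0,255]
    - [0,0,80,0,255]
    - [0,0,110,0,255]
    - [0,0,120,0,255]
    - [0,0,120,0,255]

```text
t: 32.05
tool_pos: [0.5507, -0.3272, 0.0574]
tool_rot: [-3.138, -0.002, 1.465]
force: [-0.5, -0.1, -1.0]
finger_gap: 0.0505
finger_force: 37.1
```

```bash
python3 - <<'E'
from h import *
st();go((.5525,-.328),np.radians(83.8),.007)
E
```

```text
t 32.05 pos [ 0.5507 -0.3272  0.0574] rot [-1.798e+02 -1.000e-01  8.390e+01] F [-0.5 -0.1 -1. ] gap 0.0505
go [-0.8  2.  50.4] turn 0.1
```

>>> arm_command:
  targets:
    - [0,1,20,0,255]
    - [0,1,36,0,255]
    - [0,1,46,0,255]
    - [0,1,50,0,255]
    - [0,1,51,0,255]

```text
t: 32.47
tool_pos: [0.553, -0.3284, 0.0092]
tool_rot: [3.141, 0.001, 1.465]
force: [0.2, 0.4, -1.3]
finger_gap: 0.0507
finger_force: 37.1
```

>>> arm_command:
  targets:
    - [0,0,0,0,255]
    - [0,0,0,0,58]
    - [0,0,0,0,58]
    - [0,0,0,0,58]
    - [0,0,0,0,58]

```text
t: 32.88
tool_pos: [0.5527, -0.3282, 0.0088]
tool_rot: [3.141, 0.0, 1.465]
force: [0.1, 0.3, -0.2]
finger_gap: 0.0662
finger_force: 0.0
```

>>> arm_command:
  targets:
    - [0,0,-20,0,58]
    - [0,0,-60,0,58]
    - [0,0,-100,0,75]
    - [0,0,-140,0,75]
    - [0,0,-180,0,75]

```text
t: 33.3
tool_pos: [0.5523, -0.3279, 0.1906]
tool_rot: [3.141, 0.0, 1.465]
force: [0.7, -0.7, 0.8]
finger_gap: 0.0603
finger_force: 0.0
```

```bash
python3 - <<'E'
from h import *
st();s=cam('side','s14')
im=s['img'];k=lambda x0,y0,x1,y1,w,h:cv2.resize(im[y0:y1,x0:x1],(w,h),interpolation=cv2.INTER_CUBIC)
cv2.imwrite('pics/v14.png',np.hstack([k(150,300,280,420,390,360),k(220,160,350,310,312,360)]))
E
```

```text
t 33.3 pos [ 0.5523 -0.3279  0.1906] rot [180.    0.   83.9] F [ 0.7 -0.7  0.8] gap 0.0603
```

View pics/v14.png

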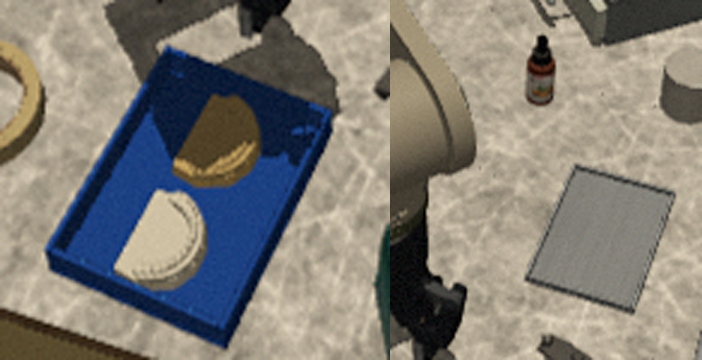

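Both models lie flat in the pan, white at crop (165,240) and yellow at (220,140). Now bottle B, by colour masks in both views.

```bash
python3 - <<'E'
from h import *
st();c=cam('wrist');s=cam('side')
print('pred',proj(c,[[.54,-.194,0],[.54,-.194,.062],[.54,-.194,.1]]).round(0).tolist(),proj(s,[[.54,-.194,0],[.54,-.194,.062],[.54,-.194,.1]]).round(0).tolist(),proj(s,[[.544,.165,0],[.544,.165,.062],[.544,.165,.1]]).round(0).tolist())
H=((0,80,25),(18,255,255));K=((0,0,0),(179,255,40))
for nm,cc,box in [('wB',c,(200,0,330,160)),('sB',s,(225,260,255,312)),('sA',s,(270,165,300,210))]:
    for m,(lo,hi) in dict(brown=H,black=K).items():
        for b in blobs(cc['img'],lo,hi,box,12)[:3]: print(nm,m,cv2.boundingRect(b),cv2.contourArea(b))
E
```

```text
t 33.35 pos [ 0.5545 -0.3297  0.1998] rot [179.3   0.5  83.9] F [ 0.8 -0.3  8.8] gap 0.0604
pred [[251.0, 46.0], [244.0, 31.0], [239.0, 17.0]] [[239.0, 302.0], [238.0, 287.0], [238.0, 278.0]] [[283.0, 202.0], [284.0, 187.0], [284.0, 177.0]]
wB brown (222, 4, 42, 48) 680.5
wB brown (254, 150, 41, 10) 257.0
wB black (229, 2, 19, 27) 339.5
wB black (232, 30, 22, 10) 48.0
sB black (225, 260, 27, 50) 688.0
sA brown (277, 183, 12, 10) 53.5
sA brown (279, 195, 9, 6) 13.5
sA black (279, 175, 8, 13) 49.0
```

```bash
python3 - <<'E'
from h import *
r.get_image('side');st();go((.541,-.194),np.radians(83.9))
E
```

```text
t 33.5 pos [ 0.5527 -0.3282  0.1892] rot [1.799e+02 1.000e-01 8.390e+01] F [-0.8  0.5 -0.6] gap 0.0604
go [132.2 -25.8  -0.2] turn 0.0
```

>>> arm_command:
  targets:
    - [132,-26,0,0,20]
    - [132,-26,0,0,20]
    - [132,-26,0,0,20]
    - [132,-26,0,0,20]
    - [132,-26,0,0,20]

```text
t: 33.92
tool_pos: [0.5402, -0.1912, 0.1872]
tool_rot: [-3.139, -0.001, 1.468]
force: [0.4, -1.3, 0.8]
finger_gap: 0.0788
finger_force: 0.0
```

```bash
python3 - <<'E'
from h import *
r.get_image('side');st();c=cam('wrist','w15');s=cam('side','s15')
H=((0,80,25),(18,255,255));K=((0,0,0),(179,255,40))
print('pred',proj(c,[[.541,-.194,0],[.541,-.194,.062],[.541,-.194,.1]]).round(0).tolist())
for nm,cc,box in [('wB',c,(220,100,350,280)),('sB',s,(225,260,255,312)),('sA',s,(270,165,300,210))]:
    for m,(lo,hi) in dict(brown=H,black=K).items():
        for b in blobs(cc['img'],lo,hi,box,12)[:3]: print(nm,m,cv2.boundingRect(b),np.round(cv2.minAreaRect(b)[0]),cv2.contourArea(b))
E
```

```text
t 33.97 pos [ 0.5404 -0.1932  0.1873] rot [-179.9   -0.    84. ] F [-0.1 -0.3 -0. ] gap 0.0788
pred [[284.0, 187.0], [284.0, 203.0], [285.0, 216.0]]
wB brown (263, 174, 37, 37) [281. 192.] 483.0
wB black (273, 195, 16, 20) [280. 204.] 240.0
wB black (270, 186, 22, 7) [280. 189.] 38.0
sB brown (232, 283, 15, 23) [239. 294.] 77.0
sB black (234, 275, 13, 22) [239. 286.] 89.5
sA brown (277, 183, 12, 10) [282. 188.] 55.0
sA brown (279, 195, 9, 6) [283. 198.] 12.5
sA black (279, 175, 8, 13) [282. 181.] 49.0
```

```bash
python3 - <<'E'
from h import *
c=cam('wrist');s=cam('side')
for C in [(.5392,-.187),(.540,-.190)]:
    P=[[*C,z] for z in(0,.062,.102)];print(C,proj(c,P).round(0).tolist(),proj(s,P).round(0).tolist())
X,e=tri(c,(281,205),s,(239,281));print('bulb',X.round(4),round(e,4))
X,e=tri(c,(281.5,192.5),s,(239.3,294));print('body',X.round(4),round(e,4))
b=blobs(s['img'],(0,0,0),(179,255,70),(225,265,255,315),30)
for q in b[:2]:print('sB dark',cv2.boundingRect(q))
go((.5395,-.1885),None,.036)
E
```

```text
(0.5392, -0.187) [[281.0, 179.0], [281.0, 193.0], [281.0, 206.0]] [[240.0, 299.0], [239.0, 285.0], [238.0, 275.0]]
(0.54, -0.19) [[282.0, 182.0], [282.0, 196.0], [282.0, 209.0]] [[240.0, 301.0], [239.0, 286.0], [238.0, 276.0]]
bulb [ 0.5401 -0.1914  0.0834] 0.0027
body [ 0.5401 -0.1932  0.033 ] 0.0026
sB dark (225, 275, 25, 35)
go [  6.7  -1.6 151.6] turn
```

>>> arm_command:
  targets:
    - [5,-1,20,0,60]
    - [5,-1,45,0,100]
    - [5,-1,75,0,100]
    - [5,-1,100,0,100]
    - [5,-1,120,0,100]
  squeeze: 30

```text
t: 34.58
tool_pos: [0.5394, -0.1897, 0.0658]
tool_rot: [-3.139, -0.001, 1.463]
force: [0.1, 0.6, 0.5]
finger_gap: 0.0519
finger_force: 0.0
```

>>> arm_command:
  targets:
    - [0,0,12,0,100]
    - [0,0,22,0,100]
    - [0,0,29,0,100]
    - [0,0,31,0,100]
    - [0,0,31,0,100]

```text
t: 35.0
tool_pos: [0.5404, -0.1893, 0.0375]
tool_rot: [3.141, 0.0, 1.465]
force: [0.1, -0.8, 0.0]
finger_gap: 0.0518
finger_force: 0.0
```

>>> arm_command:
  targets:
    - [0,0,0,0,120]
    - [0,0,0,0,135]
    - [0,0,0,0,150]
    - [0,0,0,0,165]
    - [0,0,0,0,180]

```text
t: 35.42
tool_pos: [0.5404, -0.1892, 0.0381]
tool_rot: [3.141, 0.001, 1.465]
force: [-1.1, 0.5, 6.9]
finger_gap: 0.0314
finger_force: 29.6
```

>>> arm_command:
  targets:
    - [0,0,0,0,230]
    - [0,0,0,0,230]
    - [0,0,0,0,230]

```text
t: 35.67
tool_pos: [0.5404, -0.1892, 0.0381]
tool_rot: [3.141, 0.001, 1.465]
force: [-2.1, 0.5, 5.5]
finger_gap: 0.0312
finger_force: 29.6
```

>>> arm_command:
  targets:
    - [0,0,-8,0,230]
    - [0,0,-25,0,230]
    - [0,0,-50,0,230]
    - [0,0,-80,0,230]
    - [0,0,-100,0,230]

```text
t: 36.08
tool_pos: [0.5406, -0.1892, 0.1402]
tool_rot: [3.139, 0.001, 1.465]
force: [0.6, 0.3, -0.4]
finger_gap: 0.0309
finger_force: 29.9
```

```bash
python3 - <<'E'
from h import *
st();c=cam('wrist');s=cam('side')
# earlier wrist view w13 (pose recorded)
T=np.eye(4);T[:3,:3]=R.from_euler('xyz',[np.pi,0,np.radians(67.15)]).as_matrix();T[:3,3]=[.5262,.0498,.1853]
Ti=np.eye(4);st_=r.sense();Ti[:3,:3]=R.from_euler('xyz',st_['tool_rot']).as_matrix();Ti[:3,3]=st_['tool_pos']
c2=dict(c);c2['M']=T@np.linalg.inv(Ti)@c['M']
q=pl(c2,[(353,136),(473,92),(501,248),(400,277)],.012)[:,:2];print('wrist',q.round(3).tolist(),q.mean(0).round(4))
b=blobs(s['img'],(0,0,70),(179,45,165),(265,220,350,300),300)
print(proj(s,[[*p,.012] for p in q]).round(0).tolist())
g=np.array([[294,231],[338,239],[322,287],[278,275]]);p=pl(s,g,.012)[:,:2];print('side',p.round(3).tolist(),p.mean(0).round(4))
for z in(.5*0,):
    for i in range(4): print(np.round(tri(c2,[(353,136),(473,92),(501,248),(400,277)][i],s,g[i])[0],3))
E
```

```text
t 36.08 pos [ 0.5406 -0.1892  0.1402] rot [1.799e+02 1.000e-01 8.390e+01] F [ 0.6  0.3 -0.4] gap 0.0309
wrist [[0.607, 0.074], [0.721, 0.068], [0.713, -0.096], [0.604, -0.088]] [ 0.6613 -0.0107]
[[296.0, 227.0], [336.0, 239.0], [318.0, 286.0], [277.0, 272.0]]
side [[0.606, 0.058], [0.726, 0.069], [0.722, -0.096], [0.609, -0.096]] [ 0.6657 -0.0162]
[ 0.606  0.071 -0.001]
[0.724 0.069 0.01 ]
[ 0.718 -0.097  0.01 ]
[ 0.606 -0.092  0.006]
```

>>> arm_command:
  targets:
    - [25,18,0,0,230]
    - [65,46,0,0,230]
    - [105,74,0,0,230]
    - [140,99,0,0,230]
    - [151,107,0,0,230]

```text
t: 36.6
tool_pos: [0.6637, -0.0471, 0.1362]
tool_rot: [-3.14, -0.001, 1.466]
force: [-0.9, 0.4, -1.0]
finger_gap: 0.0311
finger_force: 30.0
```

>>> arm_command:
  targets:
    - [0,0,0,0,230]
    - [0,0,25,0,230]
    - [0,0,50,0,230]
    - [0,0,70,0,230]
    - [0,0,82,0,230]

```text
t: 37.02
tool_pos: [0.6609, -0.0501, 0.0518]
tool_rot: [-3.137, -0.001, 1.464]
force: [-0.2, -1.0, -0.3]
finger_gap: 0.0314
finger_force: 30.1
```

```bash
python3 - <<'E'
from h import *
r.get_image('side');st();go((.663,-.05),None,.043)
c=cam('wrist','w16')
E
```

```text
t 37.07 pos [ 0.6603 -0.05    0.0504] rot [-1.796e+02 -1.000e-01  8.390e+01] F [-0.6 -0.1 -2.8] gap 0.0309
go [0.3 2.7 7.4] turn
```

>>> arm_command:
  targets:
    - [0,0,0,0,230]
    - [0,0,2,0,230]
    - [0,0,4,0,230]
    - [0,0,6,0,230]
    - [0,0,6,0,230]

```text
t: 37.53
tool_pos: [0.6626, -0.0502, 0.0494]
tool_rot: [3.141, 0.0, 1.465]
force: [0.1, -0.4, -0.1]
finger_gap: 0.0312
finger_force: 30.0
```

>>> arm_command:
  targets:
    - [0,0,2,0,230]
    - [0,0,3,0,230]
    - [0,0,3,0,230]

```text
t: 37.78
tool_pos: [0.6624, -0.0501, 0.046]
tool_rot: [-3.141, -0.0, 1.465]
force: [0.2, 0.5, -0.2]
finger_gap: 0.0313
finger_force: 30.0
```

>>> arm_command:
  targets:
    - [0,0,1,0,230]
    - [0,0,2,0,230]
    - [0,0,3,0,230]
    - [0,0,3,0,230]

```text
t: 38.12
tool_pos: [0.6624, -0.0502, 0.043]
tool_rot: [-3.141, -0.0, 1.465]
force: [-0.2, 0.3, -1.9]
finger_gap: 0.0311
finger_force: 30.0
```

>>> arm_command:
  targets:
    - [0,0,0,0,230]
    - [0,0,0.5,0,230]
    - [0,0,1,0,230]
    - [0,0,1,0,230]

```text
t: 38.45
tool_pos: [0.6626, -0.0502, 0.0422]
tool_rot: [3.142, 0.0, 1.465]
force: [0.2, -0.2, -0.5]
finger_gap: 0.0317
finger_force: 30.0
```

>>> arm_command:
  targets:
    - [0,0,0,0,150]
    - [0,0,0,0,140]
    - [0,0,0,0,120]
    - [0,0,0,0,100]
    - [0,0,0,0,100]

```text
t: 38.87
tool_pos: [0.6626, -0.0502, 0.0423]
tool_rot: [3.142, 0.0, 1.465]
force: [-0.5, -0.4, -0.8]
finger_gap: 0.0519
finger_force: 0.0
```

>>> arm_command:
  targets:
    - [0,0,-10,0,100]
    - [0,0,-35,0,100]
    - [0,0,-70,0,100]
    - [0,0,-110,0,100]
    - [0,0,-150,0,100]

```text
t: 39.28
tool_pos: [0.6622, -0.05, 0.1948]
tool_rot: [-3.142, -0.0, 1.465]
force: [0.2, 0.2, 0.5]
finger_gap: 0.0518
finger_force: 0.0
```

```bash
python3 - <<'E'
from h import *
for i in range(3): r.get_image('side')
st();c=cam('wrist','w17');s=cam('side','s17')
H=((0,80,25),(18,255,255));K=((0,0,0),(179,255,40))
print('pred',proj(c,[[.6625,-.050,.004],[.6625,-.05,.066],[.6625,-.05,.1]]).round(0).tolist(),proj(s,[[.6625,-.050,.004],[.6625,-.05,.066],[.6625,-.05,.1]]).round(0).tolist())
for nm,cc,box in [('wB',c,(220,100,350,280)),('sB',s,(280,235,330,300)),('sA',s,(270,165,300,210))]:
    for m,(lo,hi) in dict(brown=H,black=K).items():
        for b in blobs(cc['img'],lo,hi,box,12)[:2]: print(nm,m,cv2.boundingRect(b),cv2.contourArea(b))
for z,C in [(0,(.544,.165))]: print(proj(s,[[*C,0],[*C,.062],[*C,.102]]).round(0).tolist())
go((.544,.165),np.radians(83.9),.19)
E
```

```text
t 39.43 pos [ 0.6638 -0.0504  0.1968] rot [1.796e+02 1.000e-01 8.390e+01] F [ 0.7 -0.4 -0.8] gap 0.0523
pred [[281.0, 185.0], [281.0, 200.0], [281.0, 211.0]] [[303.0, 269.0], [305.0, 253.0], [306.0, 245.0]]
wB brown (261, 177, 36, 32) 458.5
wB black (271, 197, 16, 20) 228.5
wB black (338, 260, 12, 20) 131.5
sB brown (298, 251, 14, 13) 59.0
sB black (300, 242, 11, 15) 86.5
sA brown (277, 183, 7, 10) 25.5
sA black (279, 165, 21, 45) 433.0
[[283.0, 202.0], [284.0, 187.0], [284.0, 176.0]]
go [ 201.4 -140.3    2.2] turn 0.0
```

Bottle B stands on the tray. Now bottle A.

>>> arm_command:
  targets:
    - [100,-70,0,0,100]
    - [100,-70,0,0,100]
    - [100,-70,0,0,100]
    - [100,-70,0,0,100]

```text
t: 39.87
tool_pos: [0.6002, 0.0621, 0.1912]
tool_rot: [-3.137, -0.001, 1.47]
force: [0.2, -0.0, -0.3]
finger_gap: 0.0521
finger_force: 0.0
```

>>> arm_command:
  targets:
    - [100,-70,0,0,100]
    - [100,-70,0,0,100]
    - [100,-70,0,0,100]
    - [100,-70,0,0,100]

```text
t: 40.2
tool_pos: [0.5409, 0.1684, 0.1912]
tool_rot: [-3.138, -0.001, 1.47]
force: [-1.0, 0.1, 0.1]
finger_gap: 0.0523
finger_force: 0.0
```

```bash
python3 - <<'E'
from h import *
for i in range(3): r.get_image('side')
st();c=cam('wrist','w18');s=cam('side','s18')
H=((0,80,25),(18,255,255));K=((0,0,0),(179,255,40))
P=lambda C:(proj(c,[[*C,z] for z in(0,.062,.09)]).round(0).tolist(),proj(s,[[*C,z] for z in(0,.062,.102)]).round(0).tolist())
print(P((.544,.165)))
for nm,cc,box in [('w',c,(220,90,350,280)),('s',s,(270,165,300,212))]:
    for m,(lo,hi) in dict(brown=H,black=K).items():
        for b in blobs(cc['img'],lo,hi,box,12)[:2]: print(nm,m,cv2.boundingRect(b),np.round(cv2.minAreaRect(b)[0],1),cv2.contourArea(b))
E
```

```text
t 40.35 pos [0.5443 0.1634 0.1914] rot [-179.9    0.    84. ] F [ 0.2 -0.1  0.3] gap 0.0517
([[283.0, 184.0], [283.0, 199.0], [283.0, 208.0]], [[283.0, 202.0], [284.0, 187.0], [284.0, 176.0]])
w brown (257, 165, 37, 42) [275.2 185.3] 543.0
w black (262, 181, 26, 29) [274.5 195. ] 508.0
w black (338, 260, 12, 20) [343.5 269.5] 135.5
s brown (277, 184, 12, 9) [282.4 188.3] 50.0
s brown (277, 195, 11, 9) [282. 199.] 19.0
s black (277, 175, 12, 16) [281.5 183.2] 104.0
```

>>> arm_command:
  targets:
    - [5,-3,15,0,100]
    - [5,-3,45,0,100]
    - [5,-3,75,0,100]
    - [5,-3,100,0,100]
    - [5,-3,120,0,100]

```text
t: 40.87
tool_pos: [0.5418, 0.1675, 0.0698]
tool_rot: [-3.139, 0.001, 1.463]
force: [0.8, 0.2, -0.9]
finger_gap: 0.0521
finger_force: 0.0
```

>>> arm_command:
  targets:
    - [0,0,14,0,100]
    - [0,0,25,0,100]
    - [0,0,32,0,100]
    - [0,0,34,0,100]
    - [0,0,34,0,100]

```text
t: 41.28
tool_pos: [0.5423, 0.1685, 0.0383]
tool_rot: [-3.142, 0.0, 1.464]
force: [-0.0, 0.2, 0.1]
finger_gap: 0.0518
finger_force: 0.0
```

>>> arm_command:
  targets:
    - [0,0,0,0,120]
    - [0,0,0,0,135]
    - [0,0,0,0,150]
    - [0,0,0,0,165]
    - [0,0,0,0,180]

```text
t: 41.7
tool_pos: [0.5422, 0.169, 0.039]
tool_rot: [3.141, -0.0, 1.465]
force: [-2.8, 0.7, 5.7]
finger_gap: 0.0316
finger_force: 29.3
```

>>> arm_command:
  targets:
    - [0,0,0,0,230]
    - [0,0,0,0,230]
    - [0,0,0,0,230]

```text
t: 41.95
tool_pos: [0.5422, 0.169, 0.039]
tool_rot: [3.141, -0.0, 1.465]
force: [-2.2, 1.0, 6.1]
finger_gap: 0.0316
finger_force: 29.3
```

>>> arm_command:
  targets:
    - [0,0,-8,0,230]
    - [0,0,-25,0,230]
    - [0,0,-50,0,230]
    - [0,0,-80,0,230]
    - [0,0,-100,0,230]

```text
t: 42.37
tool_pos: [0.5426, 0.1688, 0.1412]
tool_rot: [3.139, -0.0, 1.465]
force: [-0.2, -0.8, 0.6]
finger_gap: 0.0313
finger_force: 29.7
```

>>> arm_command:
  targets:
    - [-20,22,0,0,230]
    - [-52,57,0,0,230]
    - [-85,93,0,0,230]
    - [-112,123,0,0,230]
    - [-121,133,0,0,230]

```text
t: 42.78
tool_pos: [0.6633, 0.0309, 0.1386]
tool_rot: [3.14, 0.001, 1.463]
force: [0.3, 0.4, -0.7]
finger_gap: 0.0315
finger_force: 29.8
```

>>> arm_command:
  targets:
    - [0,0,0,0,230]
    - [0,0,25,0,230]
    - [0,0,50,0,230]
    - [0,0,70,0,230]
    - [0,0,82,0,230]

```text
t: 43.2
tool_pos: [0.6603, 0.0348, 0.0541]
tool_rot: [-3.138, -0.0, 1.465]
force: [0.1, 0.2, -0.1]
finger_gap: 0.0315
finger_force: 29.8
```

>>> arm_command:
  targets:
    - [0,0,0,0,230]
    - [0,0,2,0,230]
    - [0,0,4,0,230]
    - [0,0,6,0,230]
    - [0,0,6,0,230]

```text
t: 43.62
tool_pos: [0.6618, 0.0344, 0.0509]
tool_rot: [3.141, 0.0, 1.465]
force: [-0.2, 0.5, -0.3]
finger_gap: 0.0314
finger_force: 29.8
```

>>> arm_command:
  targets:
    - [0,0,2,0,230]
    - [0,0,4,0,230]
    - [0,0,6,0,230]
    - [0,0,7,0,230]
    - [0,0,7,0,230]

```text
t: 44.03
tool_pos: [0.6615, 0.0344, 0.0433]
tool_rot: [-3.141, -0.0, 1.465]
force: [0.0, -0.3, -1.0]
finger_gap: 0.0316
finger_force: 29.9
```

>>> arm_command:
  targets:
    - [0,0,0.5,0,230]
    - [0,0,0.5,0,230]
    - [0,0,0.5,0,230]

```text
t: 44.28
tool_pos: [0.6616, 0.0344, 0.0431]
tool_rot: [3.141, -0.0, 1.465]
force: [-0.6, 0.8, 2.6]
finger_gap: 0.0309
finger_force: 30.2
```

Contact. I'll release, rise and back off towards the start side, then check everything.

>>> arm_command:
  targets:
    - [0,0,0,0,150]
    - [0,0,0,0,140]
    - [0,0,0,0,120]
    - [0,0,0,0,100]
    - [0,0,0,0,100]

```text
t: 44.7
tool_pos: [0.6615, 0.0344, 0.0427]
tool_rot: [3.142, 0.0, 1.465]
force: [0.2, -0.1, -0.3]
finger_gap: 0.052
finger_force: 0.0
```

>>> arm_command:
  targets:
    - [0,0,-10,0,100]
    - [0,0,-35,0,100]
    - [0,0,-70,0,100]
    - [0,0,-110,0,100]
    - [0,0,-150,0,100]

```text
t: 45.12
tool_pos: [0.6611, 0.0345, 0.1952]
tool_rot: [-3.142, -0.0, 1.465]
force: [0.5, -0.7, -0.3]
finger_gap: 0.052
finger_force: 0.0
```

>>> arm_command:
  targets:
    - [0,-180,-40,0,100]
    - [0,-180,-40,0,100]
    - [0,-180,-40,0,100]
    - [0,-180,-40,0,100]
    - [0,-180,-40,0,100]

```text
t: 45.53
tool_pos: [0.4791, 0.0542, 0.2348]
tool_rot: [3.14, 0.0, 1.466]
force: [-0.2, -0.9, 0.8]
finger_gap: 0.052
finger_force: 0.0
```

```bash
python3 - <<'E'
from h import *
for i in range(3): r.get_image('side')
st();s=cam('side','s19');a=cam('scene','c19')
H=((0,80,25),(18,255,255));K=((0,0,0),(179,255,40))
for C in [(.6625,-.05),(.6616,.0344)]: print('pred',proj(s,[[*C,z] for z in(.004,.066,.106)]).round(0).tolist())
for m,(lo,hi) in dict(brown=H,black=K).items():
    for b in blobs(s['img'],lo,hi,(270,195,345,300),12)[:4]: print(m,cv2.boundingRect(b),cv2.contourArea(b))
# pan contents
print('yellow pan pred',proj(s,[[.5527,-.328,.02],[.5442,-.411,.02]]).round(0).tolist())
for b in blobs(s['img'],*RNG['yellow'],box=(165,310,262,415),mn=30)[:2]: print('yellow',cv2.boundingRect(b))
for b in blobs(s['img'],(10,5,120),(35,90,255),(180,330,245,405),30)[:2]: print('white',cv2.boundingRect(b))
# anything round/red/black/cream left in the middle vs start (dark and red)
for b in blobs(s['img'],*RNG['disc'],box=(150,150,270,310),mn=15)[:3]: print('red left',cv2.boundingRect(b))
# bystanders unchanged: compare with first side picture
d=cv2.cvtColor(cv2.absdiff(s['img'],cv2.imread('pics/side0.png')),cv2.COLOR_BGR2GRAY)
for n,(x0,y0,x1,y1) in dict(ring=(330,178,362,212),tape=(115,310,168,360),unit=(290,100,372,178),art=(272,295,330,325)).items(): print(n,round(float(np.median(d[y0:y1,x0:x1])),1),round(float((d[y0:y1,x0:x1]>40).mean()),3))
E
```

```text
t 45.68 pos [0.4822 0.0536 0.2344] rot [179.8   0.   83.9] F [0.9 0.7 0.2] gap 0.0521
pred [[303.0, 269.0], [305.0, 253.0], [306.0, 243.0]]
pred [[311.0, 244.0], [313.0, 229.0], [314.0, 219.0]]
brown (305, 225, 14, 12) 61.5
brown (298, 251, 14, 12) 58.0
brown (308, 240, 9, 7) 15.0
black (308, 218, 9, 13) 64.0
black (303, 243, 6, 8) 25.5
black (301, 251, 9, 6) 17.0
yellow pan pred [[223.0, 347.0], [205.0, 380.0]]
yellow (208, 332, 28, 30)
white (188, 364, 30, 30)
white (180, 330, 16, 26)
ring 2.0 0.0
tape 2.0 0.0
unit 3.0 0.044
art 2.0 0.0
```

```bash
python3 - <<'E'
from h import *
print(r.finish_job())
E
```

```text
the job is handed in; nothing more can be done
None
```

The job is handed in after about 46 s of robot time: both wheels are in the shut drawer, both plaster models lie flat in the pan, and both bottles stand on the tray. The casting ring and tape roll, and the part of the articulator I compared, had not moved. No felt wheel appeared in any view. The drawer counts as shut from the force rise at 141.7 mm of travel and an image taken just after, and I did not check it again before handing in.

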